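# Load the colour scanner and close its drawer

## Robot

A 6-joint arm with a two-finger parallel gripper is mounted at the origin on the work surface. World frame = base frame: x ahead of the robot, y to its left, z up, the work surface at z = 0. Lengths are in m, angles in degrees, forces in N, time in s.
With the tool pointing down it reaches from about 0.4 to 0.825 m from the base axis. Payload 7 kg.
Tool frame: the origin (TCP) lies on the centre line of the jaws, within the pads' length; the fingertips stand 17 mm ahead of it and the grasp point (between the pads) lies 2 mm behind it; y points along the fingers, z is the direction in which the jaws open and shut, and the axes are right-handed (so a half turn about y gives the same grasp; the last joint's range is limited). The gripper opens to 88 mm and grips with 3 to 60 N. Pads are 19 mm wide; open, the fingers measure 130 mm over their backs; the gripper's body (78 mm by 193 mm) begins 47 mm behind the grasp point.
Start: joints at [-54.826, 20.546, 0.682, 0, -70.136, -16.507], TCP at [0.216, -0.639, 0.207] pointing down, gripper open.
Joint ranges: [-176.03, 176.03], [-82.01, 121.73], [-58.28, 71.71], [-173.87, 95.51], [-174.79, -0.11], [-173.66, 173.66]. Speed limits (degrees/s): [136.94, 136.94, 172.46, 180, 180, 180].

## Interface

Orientations are given as [roll, pitch, yaw] about the fixed x, y, z axes, in that order (R = Rz(yaw) Ry(pitch) Rx(roll)).
In Python, from plant import r, capture, camera_info gives the robot as it stands. The module is installed in compiled form; this text tells all that it offers.
- The arm moves only by the tool apply_moves, never from a script. Its argument "deltas" is a list of rows, each an object of numbers: "tx", "ty", "tz": the shift along the tool's x, y, z in m; "turn": the turn about the tool's y in rad; "gripper": the finger opening in m, from 0 to 0.0876. A call has 1 to 5 rows; each row is the pose to reach, as a shift and turn from the pose commanded when the call began, along the tool's axes at that moment; what a row does not reach only later rows make up. A row lasts 1/10 s, in which the tool goes at most 50 mm and 8.59 degrees, less where a joint would pass 70% of its speed; a pose out of reach is approached as far as the arm can. A call with a gripper value outside its range is refused whole. The fingers move at their own pace and stop on an object; "newtons" is the grip in N (left out, the last holds). Time passes only in rows, so rows that repeat a pose let the fingers close. It gives the time, the measured TCP pose, the force and the opening at its end, in the units of the state.
- r.get_state(): the state, without advancing time (a new reading comes with each control period).
- capture(name): name is "scene" or "top"; returns (picture, depth): 420x560x3 uint8, red, green, blue; 420x560 float32, m along the optical axis (not along the pixel's ray), 0 where there is no reading.
- camera_info(name): a dict with "K" (3x3 intrinsics, pixels), "eye" and "orientation" of the camera in the world. Camera axes: x right, y up, looking along -z (the intrinsics and any distortion apply to the point x, -y, -z); pixel columns grow to the right and rows downward; lengths in m; the calibration is good to about 2 mm. A picture is of the moment at which its call begins. camera_info takes no time and is no camera call.
- r.close_job(): hands the job in, once; it reports no verdict.
The state is a dict: "time_s": time; "joints": joint angles; "qd": joint speeds; "joint_torque": joint torques, N m; "tcp_pos": TCP position; "eef_rot": TCP orientation; "contact_force": force on the tool from outside, world axes, zero at the start; "moment": the same for the moment, N m; "gripper_width": finger opening in m.
Only numpy, scipy, OpenCV 4.12 (cv2) and the standard library are available. Lean on these libraries where they do the work, as an engineer would, in place of code of your own. Each camera call takes 0.05 s, during which the arm holds its last target.

## Task

Lay the beech sample block, chips up, in the scanner's open drawer and push it snugly against both dark steel stops: one long side against the rear stop, one end against the side stop. Let go of it while the drawer is still well open; then push the drawer fully home, past its detent, so that it stays shut with the block still against both stops. Leave the other things on the table where they are.

Things in the scene. Friction and masses are not known exactly. Their poses are not given: they have to be found in the camera images.
- sample: Loose beech block 140 (its x) x 60 (its y) x 22 mm high, about 0.13 kg, five dull painted chips in a row along its upper face. Origin at the centre of its underside, z up. It starts lying chips up on the table, on the left or the right of the scanner. Either end and either long side may go to the stops.
- scanner: The scanner, fixed: a low grey box 220 wide x 250 deep x 88 mm high on the table, with a black head 50 mm high on its top from 145 mm behind the front. Origin on the table under the middle of its open front (the mouth). x points into the box (the way the drawer is pushed shut), y to the left when looking along x, z up.
- corner (a point): Point on the drawer's tray where the two stops' faces meet; moves with the drawer; axes as scanner. The dark rear stop (14 mm high) runs from here 160 mm to -y; the dark side stop (14 mm high) from here 70 mm to -x. The block is registered when its centre is 30 mm in -x and 70 mm in -y of this point, its length along y.
- tray (a point): Middle of the drawer's flat aluminium tray surface, at the inner face of the white front panel; 32 mm above the table; moves with the drawer; axes as scanner. corner is 140 mm in +x and 80 mm in +y of it. The tray is 196 mm wide, without side walls. The front panel is 216 mm wide, 15 mm thick; its top edge is 52 mm above the tray.
- pull (a point): Middle of the outer face of the steel pull lip on the drawer's front, 72 mm above the table; moves with the drawer; axes as scanner. The lip is 100 mm wide, 14 mm high and stands 12 mm out of the front panel. With the drawer home this point is 27 mm in -x of the scanner's origin.
- drawer (a joint): How far the drawer is open, m: 0 fully home, grows as it comes out. Starts 0.15 to 0.18. Slides with about 4 N of friction, so pressing the block hard against the rear stop moves the drawer. From about 14 to 6 mm before home a sprung detent resists with about 5 N more; after that it pulls the drawer home and holds it.
- bowl: Bystander: shallow glass bowl, 100 mm across, 45 mm high, origin at its foot; on the side of the scanner where the block is not.
- washbottle: Bystander: white wash bottle with a bent spout, 74 mm across, 225 mm high, origin at its foot.
- jar: Bystander: amber glass jar with white cap, 80 mm across, 95 mm high, origin at its foot.
- stretcher: Bystander: narrow brown wooden bar 200 x 35 x 16 mm, no chips, origin under its centre, x along it.
- brush: Bystander: flat paint brush 180 mm long lying on the table, about 9 mm high, origin under it 70 mm from its bristle end, x towards the bristles.
- knife: Bystander: putty knife 200 mm long with black handle lying on the table, 16 mm high, origin between handle and blade, x towards the blade.
Not all that is in view belongs to the job. There is more than one size of the sample; the one meant has the size given above.

How it is judged (in metres and radians):
On the way:
1. the block lies against both stops, let go, with the drawer still at least 80 mm open (x of sample in the frame of corner between -0.034 and -0.026 m and y of sample in the frame of corner between -0.074 and -0.066 m and z of sample in the frame of corner between -0.004 and 0.004 m and angle between the x axis of sample and the y axis of corner, either way round below 0.04 rad and angle between sample's own z axis and vertical below 0.08 rad and value of joint drawer above 0.08 m and contact force between the fingers and sample below 0.2 N), for 0.2 s.
At the end, for the whole second after the job is handed in: The drawer is home (within 3 mm) and stays there; the block lies flat, chips up, on the tray within 4 mm of touching each stop and square to them within 0.04 rad, at rest (x of sample in the frame of corner between -0.034 and -0.026 m and y of sample in the frame of corner between -0.074 and -0.066 m and z of sample in the frame of corner between -0.004 and 0.004 m and angle between the x axis of sample and the y axis of corner, either way round below 0.04 rad and angle between sample's own z axis and vertical below 0.08 rad and value of joint drawer below 0.003 m and linear speed of sample below 0.01 m/s).
It fails at once if a bystander was moved by more than 30 mm (distance of any of bowl, washbottle, jar, stretcher, brush, knife from where it was at the start of the episode above 0.03 m).
It also fails if it takes over 72 s, if anything falls off the work surface, if the arm or the gripper's body presses on something with over 40 N, if the wrist force passes 120 N, or if a joint passes its speed limit or range.

## Working session

There is one attempt and no reset: what is moved stays moved. The work goes in short steps, Python scripts to look and compute and a tool call to move; the robot and the scene stay as the last step left them, time stands still between calls to the robot, and variables do not carry over. Pictures are saved under pics/ and viewed, and the job is handed in when it is done.

Besides the shell and the picture viewer there is one more tool, called after "Request:" as name(argument=value, ...) on one line, values as JSON. apply_moves: Moves the arm, as the interface text tells. Its arguments: {"type":"object","properties":{"deltas":{"type":"array","items":{"type":"object","properties":{"tx":{"type":"number"},"ty":{"type":"number"},"tz":{"type":"number"},"turn":{"type":"number"},"gripper":{"type":"number"}}}},"newtons":{"type":"number"}},"required":["deltas"]}

```bash
mkdir -p pics; cat > h.py <<'E'
import numpy as np, cv2
from plant import r, capture, camera_info
def snap(n,f):
    p,d=capture(n); np.savez('pics/'+f+'.npz',p=p,d=d)
    cv2.imwrite('pics/'+f+'.png',p[:,:,::-1]); return p,d
E
python3 - <<'E'
from h import *
s=r.get_state();print(s)
for n in('scene','top'):
    print(camera_info(n)); snap(n,n+'0')
E
```

```text
{'time_s': 0.0, 'joints': array([-5.48264036e+01,  2.05924294e+01,  6.34233665e-01, -1.99903960e-02,
       -7.01353065e+01, -1.65054280e+01]), 'qd': array([ 0.04898454,  0.03393306, -0.09157984, -0.08746391, -0.0059398 ,
        0.09253804]), 'joint_torque': array([ 2.29201636e-03, -5.82713521e+01,  2.93057370e+01,  6.99725837e+00,
        6.87906679e-03, -1.13666247e-04]), 'tcp_pos': array([ 0.21585024, -0.63901405,  0.20581539]), 'eef_rot': array([-8.99050114e+01,  8.54932883e-03,  1.86613675e+01]), 'contact_force': array([-0.07571157,  0.22620495,  0.58329952]), 'moment': array([0.00143161, 0.0305861 , 0.01046426]), 'gripper_width': 0.0876784689491244}
{'K': array([[430.92652777,   0.        , 280.36788964],
       [  0.        , 430.92652777, 220.90003541],
       [  0.        ,   0.        ,   1.        ]]), 'eye': array([ 1.16730388, -0.27414478,  1.03752035]), 'orientation': array([38.7697432 , -0.58202699, 61.7709048 ])}
{'K': array([[480.95712523,   0.        , 279.51075081],
       [  0.        , 480.95712523, 209.86592775],
       [  0.        ,   0.        ,   1.        ]]), 'eye': array([0.39579181, 0.09730762, 1.26759271]), 'orientation': array([  5.63630367,  -0.95687785, -90.9799543 ])}
```

View pics/scene0.png

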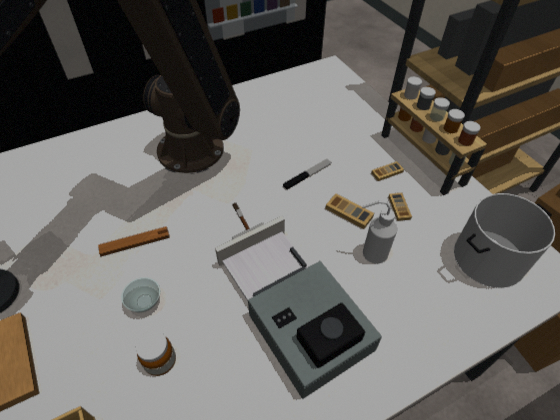

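View pics/top0.png

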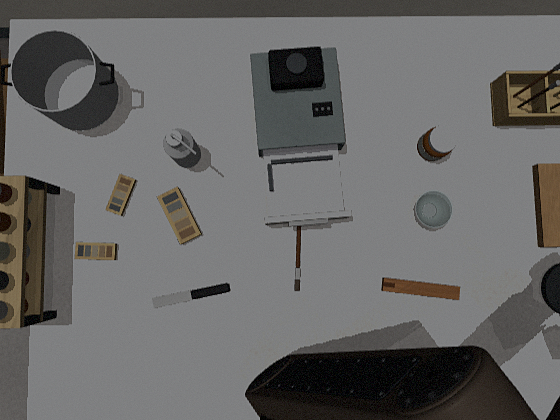

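The sample is the largest of the three chip blocks, at about (180,215) in top and (350,210) in scene. The scanner is at about (298,100) in top, with the bottle close to the block. Next I'll enlarge both views and measure.

```bash
cat >> h.py <<'E'
from scipy.spatial.transform import Rotation as R
def ray(n,uv):
    c=camera_info(n);K=c['K'];uv=np.atleast_2d(np.asarray(uv,float))
    d=np.c_[(uv[:,0]-K[0,2])/K[0,0],-(uv[:,1]-K[1,2])/K[1,1],-np.ones(len(uv))]
    return c['eye'],d@R.from_euler('xyz',c['orientation'],degrees=True).as_matrix().T
def plane(n,uv,z):
    e,d=ray(n,uv);return e+d*((z-e[2])/d[:,2])[:,None]
def depthpt(n,uv,dm):
    e,d=ray(n,uv);return e+d*np.asarray(dm).reshape(-1,1)
def tri(n1,a,n2,b):
    e1,d1=ray(n1,a);e2,d2=ray(n2,b);o=[]
    for x,y in zip(d1,d2):
        A=np.c_[x,-y];t=np.linalg.lstsq(A,e2-e1,rcond=None)[0];p,q=e1+x*t[0],e2+y*t[1]
        o.append([*((p+q)/2),np.linalg.norm(p-q)])
    return np.array(o)
def proj(n,P):
    c=camera_info(n);Rm=R.from_euler('xyz',c['orientation'],degrees=True).as_matrix()
    q=(np.atleast_2d(P)-c['eye'])@Rm;K=c['K']
    return np.c_[K[0,0]*q[:,0]/-q[:,2]+K[0,2],K[1,1]*-q[:,1]/-q[:,2]+K[1,2]]
E
python3 - <<'E'
from h import *
a=np.load('pics/top0.npz');b=np.load('pics/scene0.npz')
for n,D,(x0,y0,w,h) in(('top',a,(100,110,130,150)),('scene',b,(310,150,120,130)),('top',a,(250,130,120,110)),('scene',b,(205,205,125,110))):
    c=D['p'][y0:y0+h,x0:x0+w,::-1];k=4
    c=cv2.convertScaleAbs(c,alpha=1.6)
    c=cv2.resize(c,None,fx=k,fy=k,interpolation=cv2.INTER_CUBIC)
    for i in range(0,w,20):cv2.putText(c,str(x0+i),(i*k,10),0,.4,(0,0,255),1);cv2.line(c,(i*k,12),(i*k,18),(0,0,255),1)
    for i in range(0,h,20):cv2.putText(c,str(y0+i),(0,i*k+4),0,.4,(0,0,255),1)
    cv2.imwrite(f'pics/z_{n}_{x0}.png',c)
# block mask
for n,D in(('top',a),('scene',b)):
    hsv=cv2.cvtColor(D['p'],cv2.COLOR_RGB2HSV)
    m=cv2.inRange(hsv,(10,60,60),(30,255,255))
    m=cv2.morphologyEx(m,cv2.MORPH_CLOSE,np.ones((7,7)))
    cs,_=cv2.findContours(m,0,1)
    for c in cs:
        if cv2.contourArea(c)>150:
            print(n,cv2.contourArea(c),cv2.minAreaRect(c))
            q=c[:,0];print('   ',np.median(depthpt(n,q,D['d'][q[:,1],q[:,0]]),axis=0))
E
```

```text
top 926.0 ((420.385498046875, 288.3194580078125), (78.0348892211914, 13.416947364807129), 6.911227226257324)
    [ 0.30921189 -0.28790287  0.01611242]
top 605.5 ((94.55873107910156, 250.6793212890625), (39.334373474121094, 16.53978157043457), 1.8476102352142334)
    [0.42051529 0.55438833 0.01796091]
top 1159.5 ((178.40000915527344, 215.30001831054688), (52.771202087402344, 22.807889938354492), 63.43495178222656)
    [0.50889091 0.33650875 0.02324451]
top 590.0 ((119.93103790283203, 194.17242431640625), (16.341190338134766, 38.99602127075195), 21.801406860351562)
    [0.56673836 0.48908175 0.01842448]
top 4912.0 ((21.5, 251.0), (154.0, 43.0), 90.0)
    [0.42706092 0.68010402 0.18051198]
top 1488.0 ((548.4999389648438, 204.99996948242188), (81.99998474121094, 20.999996185302734), 90.0)
    [ 0.52331091 -0.63217057  0.02990824]
top 2173.5 ((530.5, 93.0), (46.0, 57.0), 90.0)
    [ 0.81891758 -0.57246701  0.08735181]
top 165.5 ((3.5, 93.5), (71.0, 7.0), 90.0)
    [ 0.9802979  1.0360232 -0.4121117]
scene 274.5 ((73.0, 412.5), (13.0, 42.0), 90.0)
    [ 0.74645053 -0.53206708  0.082707  ]
s
[... 858 characters left out ...]
015563965, 31.8552188873291), 70.70995330810547)
    [0.4216803  0.54720377 0.0097981 ]
scene 7561.0 ((474.74407958984375, 140.8317413330078), (104.59907531738281, 169.19900512695312), 89.62552642822266)
    [ 0.35889331  1.16246944 -0.10235963]
scene 783.5 ((515.5321655273438, 82.45083618164062), (17.498281478881836, 92.26260375976562), 70.07442474365234)
    [0.35886634 1.15927926 0.12625083]
scene 1847.0 ((442.6449890136719, 72.64794158935547), (68.1835708618164, 43.51780319213867), 48.945186614990234)
    [0.12522424 1.02219527 0.12610522]
scene 1129.0 ((529.7080688476562, 52.3323860168457), (27.50865936279297, 70.13876342773438), 71.99583435058594)
    [0.33422518 1.18309333 0.23173051]
```

View pics/z_top_100.png

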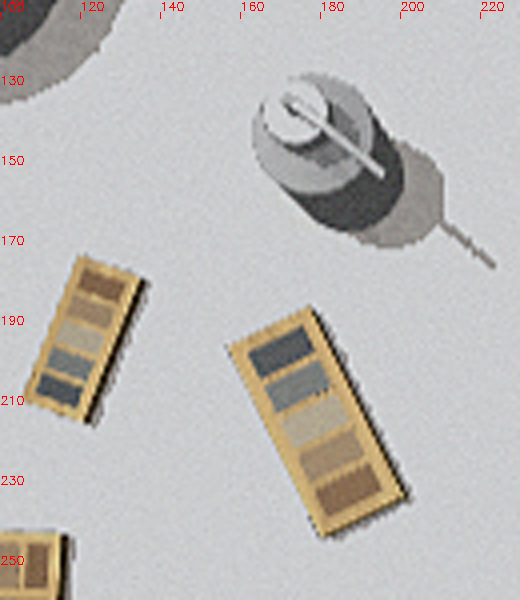

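View pics/z_scene_310.png

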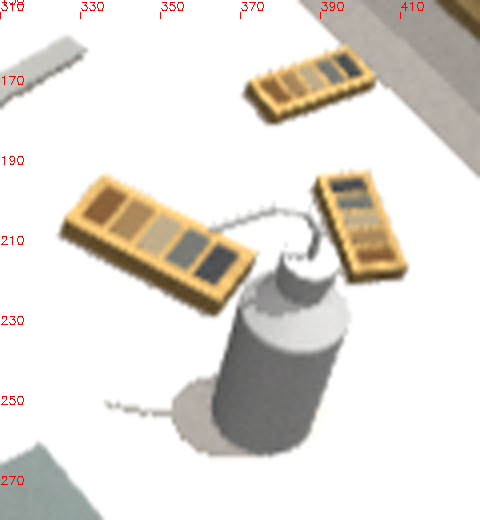

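View pics/z_top_250.png

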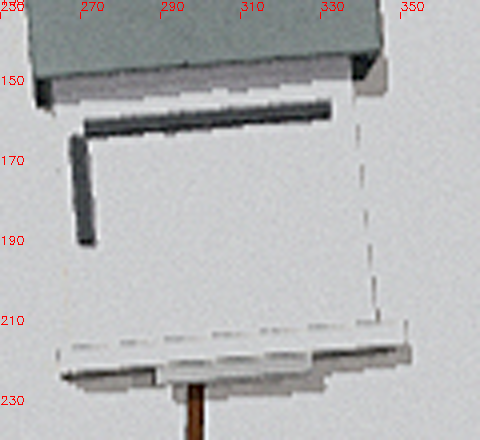

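View pics/z_scene_205.png

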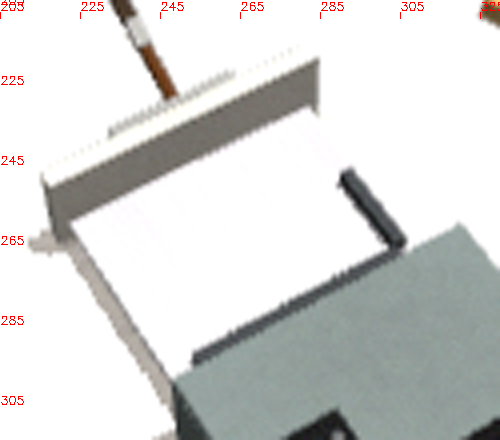

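```bash
python3 - <<'E'
from h import *
a=np.load('pics/top0.npz')
T=[(157,196.5),(178.5,187),(202,233.5),(180.5,244)]
P=plane('top',T,.022);print(P.round(4),[np.linalg.norm(P[i]-P[(i+1)%4]).round(4) for i in range(4)],P.mean(0))
l=(P[2]+P[3]-P[0]-P[1]);print('yaw',np.degrees(np.arctan2(l[1],l[0])))
print(proj('scene',P))
Sc=proj('scene',P)
Sobs=[(364.5,223),(372.5,213.5),(335,194.5),(326,205)]
print(tri('top',T,'scene',Sobs))
# stops
g=cv2.cvtColor(a['p'],cv2.COLOR_RGB2GRAY)[150:200,262:340];m=(g<75).astype(np.uint8)
n,lab,st,_=cv2.connectedComponentsWithStats(m)
print(st)
rear=[];side=[]
for u in range(276,330):
    col=np.where(g[:30,u-262]<80)[0]; 
    if len(col): rear.append((u,col.max()+150+.5))
for v in range(170,188):
    row=np.where(g[v-150,:25]<80)[0]
    if len(row): side.append((row.max()+262+.5,v))
pr=plane('top',rear,.032);ps=plane('top',side,.032)
def fit(p):
    vx,vy,x,y=cv2.fitLine(p[:,:2].astype(np.float32),cv2.DIST_HUBER,0,.01,.01).ravel();print('ang',np.degrees(np.arctan2(vy,vx)));return np.array([vx,vy]),np.array([x,y])
d1,p1=fit(pr);d2,p2=fit(ps)
t=np.linalg.solve(np.c_[d1,-d2],p2-p1);print('corner',p1+t[0]*d1)
d=a['d']
for uv in [(300,190),(320,180),(290,100),(330,70),(300,60),(165,170+60),(230,100),(300,217),(178,210)]:
    print(uv,depthpt('top',[uv],[d[uv[1],uv[0]]]).round(4))
# front panel / box
print('front inner base',plane('top',[(268,214),(345,207)],.084),'boxtop front edge',plane('top',[(260,149),(344,143.5)],.088))
print('box back',plane('top',[(250,55),(336,48)],.088))
E
```

```text
[[0.5582 0.3922 0.022 ]
 [0.5823 0.3366 0.022 ]
 [0.4601 0.2757 0.022 ]
 [0.434  0.331  0.022 ]] [np.float64(0.0606), np.float64(0.1365), np.float64(0.0611), np.float64(0.1385)] [0.50864155 0.3338585  0.022     ]
yaw -153.6299174774187
[[374.06390112 212.33645419]
 [363.75597204 224.36945295]
 [325.06843626 204.33809912]
 [335.42646925 192.78447449]]
[[ 0.55627011  0.3879297  -0.02589072  0.03398983]
 [ 0.58297889  0.34005751  0.06965222  0.02884321]
 [ 0.4659786   0.28338483  0.06773633  0.03253717]
 [ 0.42812792  0.32607908 -0.0372809   0.03489288]]
[[   0    0   78   50 3479]
 [   0    0    2    8   10]
 [   2    0    1    1    1]
 [  21    0    1    1    1]
 [  33    0    1    1    1]
 [  76    0    1    1    1]
 [   8    2    1    1    1]
 [  13    2    1    1    1]
 [   5    5   66   37  405]]
ang -86.2493
ang 3.8607707
corner [0.6369034  0.09467743]
(300, 190) [[0.5684 0.0205 0.0317]]
(320, 180) [[ 0.5934 -0.0318  0.0346]]
(290, 100) [[0.7888 0.0445 0.0915]]
(330, 70) [[ 0.8664 -0.0586  0.0898]]
(300, 60) [[0.8669 0.0213 0.1527]]
(165, 230) [[0.4718 0.3749 0.004 ]]
(230, 100) [[0.8212 0.2028 0.    ]]
(300, 217) [[0.4936 0.0253 0.0858]]
(178, 210) [[0.5216 0.3368 0.0265]]
front inner base [[ 0.50244211  0.10415295  0.084     ]
 [ 0.51689362 -0.08701727  0.084     ]] boxtop front edge [[ 0.66515458  0.12167516  0.088     ]
 [ 0.67637519 -0.08876223  0.088     ]]
box back [[ 0.9087155   0.14389798  0.088     ]
 [ 0.92511215 -0.07580791  0.088     ]]
```

```bash
python3 - <<'E'
from h import *
T=[(157,196.5),(178.5,187),(202,233.5),(180.5,244)]
S=[(372.5,213.5),(364.5,223),(326,205),(335,194.5)]
print(tri('top',T,'scene',S).round(4))
print('spout tip, cap',tri('top',[(195,153.5),(171,136)],'scene',[(362.5,207.5),(384,215)]).round(3))
print('stop ends base', tri('top',[(333,158),(274,190.5),(275,165)],'scene',[(254,296),(288,250.5),(303,268)]).round(4))
print('tray front corners',tri('top',[(267,216),(345,210)],'scene',[(283.5,232),(222.5,260)]).round(4))
# expected projections
th=np.radians(3.8);ex=np.array([np.cos(th),np.sin(th),0]);ey=np.array([-ex[1],ex[0],0])
c=np.array([.637,.0947,.032])
for nm,p in [('corner',c),('rear end',c-.16*ey),('side end',c-.07*ex),('trayL',c-.14*ex+.018*ey),('trayR',c-.14*ex-.178*ey)]:
    print(nm,p.round(4),proj('top',p).round(1),proj('scene',p).round(1))
t=c-.03*ex-.07*ey;print('target',t, 'pull',c-.167*ex-.08*ey)
E
```

```text
[[0.5575 0.3911 0.0169 0.0052]
 [0.5821 0.3366 0.0281 0.0027]
 [0.4609 0.2774 0.0186 0.0027]
 [0.4338 0.3317 0.0135 0.0019]]
spout tip, cap [[0.633 0.266 0.191 0.003]
 [0.673 0.317 0.177 0.017]]
stop ends base [[ 0.6516 -0.0658  0.0345  0.0031]
 [ 0.567   0.0864  0.0332  0.0037]
 [ 0.6363  0.0881  0.0357  0.0085]]
tray front corners [[ 5.016e-01  1.063e-01  3.140e-02  1.800e-03]
 [ 5.137e-01 -9.350e-02  4.000e-02  4.000e-04]]
corner [0.637  0.0947 0.032 ] [[271.  164.3]] [[303.6 268. ]]
rear end [ 0.6476 -0.0649  0.032 ] [[332.  159.5]] [[253.1 295.2]]
side end [0.5672 0.0901 0.032 ] [[273.2 190.8]] [[289.8 250.2]]
trayL [0.4961 0.1034 0.032 ] [[268.5 218.3]] [[282.  230.9]]
trayR [ 0.5091 -0.0922  0.032 ] [[344.  212.1]] [[222.5 260.2]]
target [0.61170513 0.02286568 0.032     ] pull [0.47566907 0.00380814 0.032     ]
```

```bash
cat >> h.py <<'E'
def go(tgts):
    s=r.get_state();M=R.from_euler('xyz',s['eef_rot'],degrees=True).as_matrix();p=s['tcp_pos']
    psi=np.degrees(np.arctan2(M[1,0],M[0,0]))
    print('now',p.round(4),'psi',psi.round(2),'t',s['time_s'],'w',s['gripper_width'].round(4),'F',s['contact_force'].round(1),'tilt',M[:,1].round(4))
    for t in tgts:
        d=M.T@(np.array(t[:3])-p);a=np.radians((psi-t[3]+180)%360-180)
        print(t,'t',d.round(4),'turn',a.round(4),'steps',np.ceil(np.linalg.norm(d)/.05),np.ceil(abs(np.degrees(a))/8.59))
E
python3 -c "
from h import *
go([(.48,-.3,.207,26.4),(.498,.3286,.15,26.4),(.498,.3286,.025,26.4)])"
```

```text
Traceback (most recent call last):
  File "h.py", line 28, in go
    print('now',p.round(4),'psi',psi.round(2),'t',s['time_s'],'w',s['gripper_width'].round(4),'F',s['contact_force'].round(1),'tilt',M[:,1].round(4))
                                                                  ^^^^^^^^^^^^^^^^^^^^^^^^
AttributeError: 'float' object has no attribute 'round'
```

```bash
sed -i "s/s\['gripper_width'\].round(4)/round(s['gripper_width'],4)/" h.py
python3 -c "
from h import *
go([(.48,-.3,.207,26.4),(.498,.3286,.15,26.4),(.498,.3286,.025,26.4)])"
```

```text
now [ 0.2159 -0.6391  0.2059] psi 18.66 t 0.1 w 0.0875 F [-0.4 -0.3 -0.3] tilt [-6.0e-04  1.4e-03 -1.0e+00]
(0.48, -0.3, 0.207, 26.4) t [ 0.3587 -0.0008  0.2367] turn -0.1351 steps 9.0 1.0
(0.498, 0.3286, 0.15, 26.4) t [0.5769 0.057  0.8264] turn -0.1351 steps 21.0 1.0
(0.498, 0.3286, 0.025, 26.4) t [0.577  0.182  0.8262] turn -0.1351 steps 21.0 1.0
```

Request:
apply_moves(deltas=[{"tx": 0.2, "tz": 0.13, "turn": -0.135}, {"tx": 0.2, "tz": 0.13, "turn": -0.135}, {"tx": 0.359, "tz": 0.237, "turn": -0.135}, {"tx": 0.359, "tz": 0.237, "turn": -0.135}, {"tx": 0.359, "tz": 0.237, "turn": -0.135}])

```text
invalid input at $.deltas[0]: expected keys tx, ty, tz, turn, gripper
```

Request:
apply_moves(deltas=[{"tx": 0.19, "tz": 0.0}, {"tx": 0.19, "tz": 0.0}, {"tx": 0.19, "tz": 0.0}, {"tx": 0.19, "tz": 0.0}, {"tx": 0.19, "tz": 0.0}])

```text
invalid input at $.deltas[0]: expected keys tx, ty, tz, turn, gripper
```

```bash
python3 -c "
from h import *
go([(.48,-.3,.207,26.4),(.498,.3286,.15,26.4),(.498,.3286,.025,26.4)])"
```

```text
now [ 0.2159 -0.6391  0.2059] psi 18.66 t 0.1 w 0.0875 F [-0.4 -0.3 -0.3] tilt [-6.0e-04  1.4e-03 -1.0e+00]
(0.48, -0.3, 0.207, 26.4) t [ 0.3587 -0.0008  0.2367] turn -0.1351 steps 9.0 1.0
(0.498, 0.3286, 0.15, 26.4) t [0.5769 0.057  0.8264] turn -0.1351 steps 21.0 1.0
(0.498, 0.3286, 0.025, 26.4) t [0.577  0.182  0.8262] turn -0.1351 steps 21.0 1.0
```

Request:
apply_moves(deltas=[{"tx": 0.359, "ty": 0, "tz": 0.237, "turn": -0.135, "gripper": 0.087}, {"tx": 0.359, "ty": 0, "tz": 0.237, "turn": -0.135, "gripper": 0.087}, {"tx": 0.359, "ty": 0, "tz": 0.237, "turn": -0.135, "gripper": 0.087}, {"tx": 0.359, "ty": 0, "tz": 0.237, "turn": -0.135, "gripper": 0.087}, {"tx": 0.359, "ty": 0, "tz": 0.237, "turn": -0.135, "gripper": 0.087}])

```text
time_s: 0.6
tcp_pos: [0.3703, -0.4404, 0.2065]
eef_rot: [-90.0, 0.0, 26.4]
contact_force: [1.4, 0.3, -0.1]
gripper_width: 0.0871
```

```bash
python3 -c "
from h import *
go([(.48,-.3,.207,26.4),(.50,.15,.207,26.4),(.498,.3286,.025,26.4)])"
```

```text
now [ 0.3703 -0.4404  0.2065] psi 26.39 t 0.6 w 0.0871 F [ 1.4  0.3 -0.1] tilt [-3.e-04  3.e-04 -1.e+00]
(0.48, -0.3, 0.207, 26.4) t [ 0.1607 -0.0005  0.077 ] turn -0.0003 steps 4.0 1.0
(0.5, 0.15, 0.207, 26.4) t [ 3.786e-01 -3.000e-04  4.712e-01] turn -0.0003 steps 13.0 1.0
(0.498, 0.3286, 0.025, 26.4) t [0.4562 0.1817 0.632 ] turn -0.0003 steps 17.0 1.0
```

Request:
apply_moves(deltas=[{"tx": 0.16, "ty": 0, "tz": 0.077, "turn": 0, "gripper": 0.087}, {"tx": 0.16, "ty": 0, "tz": 0.077, "turn": 0, "gripper": 0.087}, {"tx": 0.16, "ty": 0, "tz": 0.077, "turn": 0, "gripper": 0.087}, {"tx": 0.38, "ty": 0, "tz": 0.47, "turn": 0, "gripper": 0.087}, {"tx": 0.38, "ty": 0, "tz": 0.47, "turn": 0, "gripper": 0.087}])

```text
time_s: 1.1
tcp_pos: [0.4702, -0.2222, 0.206]
eef_rot: [-90.0, 0.1, 26.4]
contact_force: [0.9, 0.2, -0.0]
gripper_width: 0.0871
```

Request:
apply_moves(deltas=[{"tx": 0.17, "ty": 0, "tz": 0.34, "turn": 0, "gripper": 0.087}, {"tx": 0.17, "ty": 0, "tz": 0.34, "turn": 0, "gripper": 0.087}, {"tx": 0.17, "ty": 0, "tz": 0.34, "turn": 0, "gripper": 0.087}, {"tx": 0.17, "ty": 0, "tz": 0.34, "turn": 0, "gripper": 0.087}, {"tx": 0.17, "ty": 0, "tz": 0.34, "turn": 0, "gripper": 0.087}])

```text
time_s: 1.6
tcp_pos: [0.4701, 0.0277, 0.2069]
eef_rot: [-90.0, -0.0, 26.4]
contact_force: [0.6, -0.1, 0.7]
gripper_width: 0.0869
```

```bash
python3 -c "
from h import *
go([(.498,.3286,.1,26.4),(.498,.3286,.025,26.4)])"
```

```text
now [0.4701 0.0277 0.2069] psi 26.41 t 1.6 w 0.0869 F [ 0.6 -0.1  0.7] tilt [ 3.e-04  2.e-04 -1.e+00]
(0.498, 0.3286, 0.1, 26.4) t [0.1587 0.1069 0.257 ] turn 0.0001 steps 7.0 1.0
(0.498, 0.3286, 0.025, 26.4) t [0.1587 0.1819 0.257 ] turn 0.0001 steps 8.0 1.0
```

Request:
apply_moves(deltas=[{"tx": 0.159, "ty": 0.04, "tz": 0.257, "turn": 0, "gripper": 0.087}, {"tx": 0.159, "ty": 0.04, "tz": 0.257, "turn": 0, "gripper": 0.087}, {"tx": 0.159, "ty": 0.04, "tz": 0.257, "turn": 0, "gripper": 0.087}, {"tx": 0.159, "ty": 0.04, "tz": 0.257, "turn": 0, "gripper": 0.087}, {"tx": 0.159, "ty": 0.04, "tz": 0.257, "turn": 0, "gripper": 0.087}])

```text
time_s: 2.1
tcp_pos: [0.4934, 0.2746, 0.1736]
eef_rot: [-90.0, 0.0, 26.4]
contact_force: [0.4, -1.0, 0.9]
gripper_width: 0.0869
```

```bash
python3 -c "
from h import *
go([(.498,.3286,.1,26.4),(.498,.3286,.025,26.4)])"
```

```text
now [0.4934 0.2746 0.1736] psi 26.42 t 2.1 w 0.0869 F [ 0.4 -1.   0.9] tilt [-2.e-04 -1.e-04 -1.e+00]
(0.498, 0.3286, 0.1, 26.4) t [0.0282 0.0736 0.0463] turn 0.0004 steps 2.0 1.0
(0.498, 0.3286, 0.025, 26.4) t [0.0282 0.1486 0.0463] turn 0.0004 steps 4.0 1.0
```

Request:
apply_moves(deltas=[{"tx": 0.028, "ty": 0.03, "tz": 0.046, "turn": 0, "gripper": 0.087}, {"tx": 0.028, "ty": 0.07, "tz": 0.046, "turn": 0, "gripper": 0.087}, {"tx": 0.028, "ty": 0.11, "tz": 0.046, "turn": 0, "gripper": 0.087}, {"tx": 0.028, "ty": 0.11, "tz": 0.046, "turn": 0, "gripper": 0.087}])

```text
time_s: 2.5
tcp_pos: [0.495, 0.3235, 0.058]
eef_rot: [-90.2, 0.6, 26.4]
contact_force: [-1.0, -0.7, -0.4]
gripper_width: 0.0869
```

```bash
python3 -c "
from h import *
go([(.498,.3286,.025,26.4)]);p,d=snap('scene','s1')
c=p[150:260,290:420,::-1];cv2.imwrite('pics/s1z.png',cv2.resize(c,None,fx=5,fy=5,interpolation=2))"
```

```text
now [0.495  0.3235 0.058 ] psi 26.38 t 2.5 w 0.0869 F [-1.  -0.7 -0.4] tilt [-0.0078 -0.0078 -0.9999]
(0.498, 0.3286, 0.025, 26.4) t [0.0053 0.033  0.0033] turn -0.0003 steps 1.0 1.0
```

View pics/s1z.png

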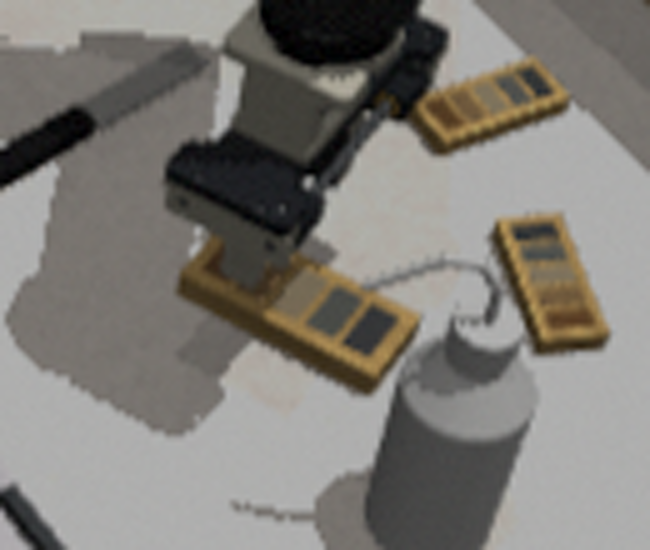

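The open fingers straddle the block on its brown half, and the bottle and its spout are clear of the gripper. Next I'll lower and grip.

Request:
apply_moves(deltas=[{"tx": 0.001, "ty": 0.018, "tz": 0.001, "turn": 0, "gripper": 0.087}, {"tx": 0.001, "ty": 0.037, "tz": 0.001, "turn": 0, "gripper": 0.087}, {"tx": 0.001, "ty": 0.037, "tz": 0.001, "turn": 0, "gripper": 0.087}])

```text
time_s: 2.85
tcp_pos: [0.499, 0.3271, 0.0275]
eef_rot: [-90.0, 0.0, 26.4]
contact_force: [-0.0, -0.7, 0.6]
gripper_width: 0.0871
```

```bash
python3 -c "
from h import *
go([(.498,.3286,.025,26.4)])"
```

```text
now [0.499  0.3271 0.0275] psi 26.37 t 2.85 w 0.0871 F [-0.  -0.7  0.6] tilt [-3.e-04 -4.e-04 -1.e+00]
(0.498, 0.3286, 0.025, 26.4) t [-0.0002  0.0025  0.0018] turn -0.0006 steps 1.0 1.0
```

Request:
apply_moves(deltas=[{"tx": 0, "ty": 0.002, "tz": 0.001, "turn": 0, "gripper": 0.05}, {"tx": 0, "ty": 0.002, "tz": 0.001, "turn": 0, "gripper": 0.05}, {"tx": 0, "ty": 0.002, "tz": 0.001, "turn": 0, "gripper": 0.05}, {"tx": 0, "ty": 0.002, "tz": 0.001, "turn": 0, "gripper": 0.05}, {"tx": 0, "ty": 0.002, "tz": 0.001, "turn": 0, "gripper": 0.05}], newtons=20)

```text
time_s: 3.35
tcp_pos: [0.4986, 0.3286, 0.0255]
eef_rot: [-90.0, -0.0, 26.4]
contact_force: [-0.3, -0.4, 0.1]
gripper_width: 0.0533
```

Request:
apply_moves(deltas=[{"tx": 0, "ty": 0, "tz": 0, "turn": 0, "gripper": 0.05}, {"tx": 0, "ty": 0, "tz": 0, "turn": 0, "gripper": 0.05}, {"tx": 0, "ty": -0.03, "tz": 0, "turn": 0, "gripper": 0.05}, {"tx": 0, "ty": -0.07, "tz": 0, "turn": 0, "gripper": 0.05}, {"tx": 0, "ty": -0.11, "tz": 0, "turn": 0, "gripper": 0.05}])

```text
time_s: 3.85
tcp_pos: [0.4981, 0.328, 0.1357]
eef_rot: [-90.0, 0.1, 26.4]
contact_force: [0.6, 1.4, -0.2]
gripper_width: 0.05
```

```bash
python3 -c "
from h import *
go([(.498,.3286,.135,26.4)]);p,d=snap('scene','s2')
c=p[120:260,290:420,::-1];cv2.imwrite('pics/s2z.png',cv2.resize(c,None,fx=4,fy=4,interpolation=2))"
```

```text
now [0.4981 0.328  0.1357] psi 26.41 t 3.85 w 0.05 F [ 0.6  1.4 -0.2] tilt [-0.001  -0.0014 -1.    ]
(0.498, 0.3286, 0.135, 26.4) t [0.0002 0.0007 0.0005] turn 0.0001 steps 1.0 1.0
```

View pics/s2z.png

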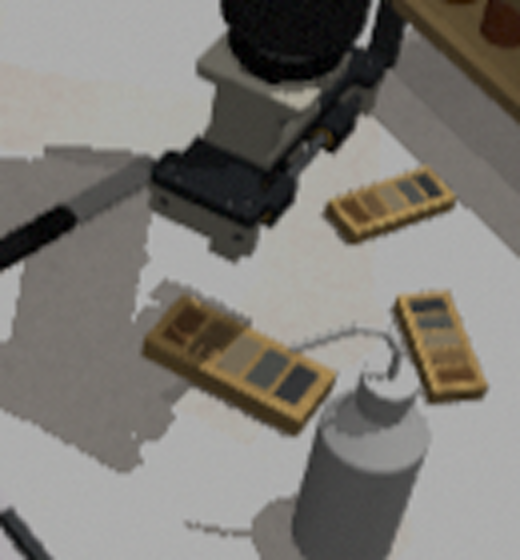

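The opening reads 50 mm and the block is still on the table, so the grip missed it. I'll check where the fingers really are relative to the block.

```bash
python3 -c "
from h import *
s=r.get_state();M=R.from_euler('xyz',s['eef_rot'],degrees=True).as_matrix();p=s['tcp_pos']
for w in (.025,-.025,.046,-.046,.096,-.096):
  q=p+M@np.array([0,.017 if abs(w)<.09 else -.049,w]);print(w,q.round(3),proj('scene',q).round(1))
  q=p+M@np.array([w,.017 if abs(w)<.09 else -.049,0]);print('x',w,q.round(3),proj('scene',q).round(1))
p,d=snap('top','t2')
c=p[130:280,100:260,::-1];cv2.imwrite('pics/t2z.png',cv2.convertScaleAbs(cv2.resize(c,None,fx=4,fy=4,interpolation=2),alpha=1.5))
p,d=capture('scene')
c=p[110:250,270:430,::-1];cv2.imwrite('pics/s3z.png',cv2.convertScaleAbs(cv2.resize(c,None,fx=4,fy=4,interpolation=2),alpha=1.5))"
```

```text
0.025 [0.49  0.353 0.127] [[356.  178.7]]
x 0.025 [0.524 0.342 0.127] [[359.4 187.3]]
-0.025 [0.513 0.308 0.127] [[347.5 188.8]]
x -0.025 [0.479 0.319 0.126] [[344.4 180.1]]
0.046 [0.481 0.372 0.127] [[359.4 174.6]]
x 0.046 [0.543 0.351 0.127] [[365.8 190.4]]
-0.046 [0.522 0.289 0.127] [[343.9 193.1]]
x -0.046 [0.46  0.31  0.126] [[338.2 177.2]]
0.096 [0.458 0.416 0.193] [[371.  148.5]]
x 0.096 [0.587 0.373 0.193] [[385.9 181.6]]
-0.096 [0.544 0.244 0.193] [[337.4 187.6]]
x -0.096 [0.415 0.287 0.192] [[325.6 153.8]]
```

View pics/t2z.png

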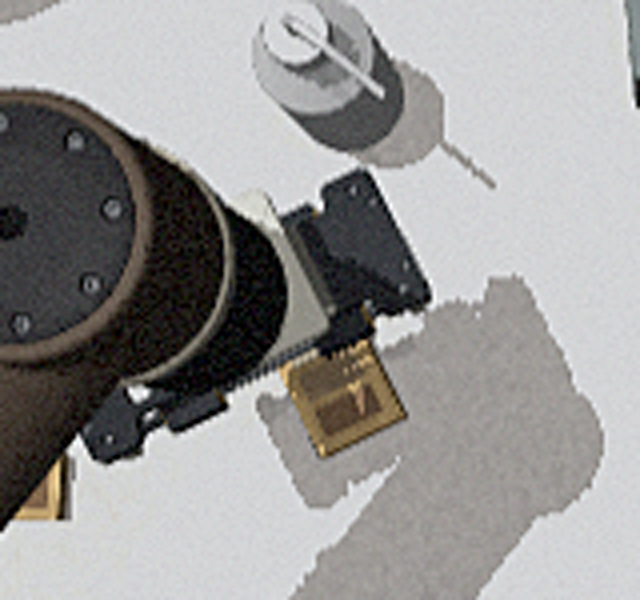

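View pics/s3z.png

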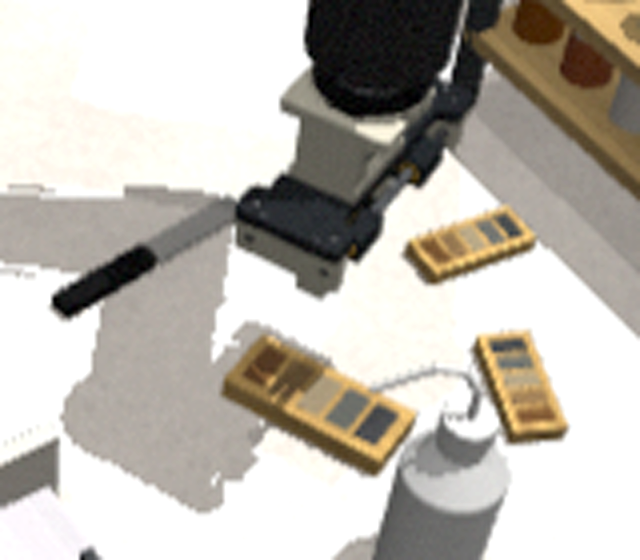

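```bash
python3 -c "
from h import *
p,d=snap('scene','s4')
for uv in [(349,181),(350,179),(351,176),(333,172),(340,174),(354,175),(345,162),(330,166),(356,168),(366,176),(385,158)]:
  print(uv,depthpt('scene',[uv],[d[uv[1],uv[0]]]).round(3),p[uv[1],uv[0]])
a=np.load('pics/t2.npz')
for uv in [(206,204),(190,190),(195,180),(200,200),(190,212),(180,230),(125,240),(120,235),(150,230)]:
  print('top',uv,depthpt('top',[uv],[a['d'][uv[1],uv[0]]]).round(3))
print(r.get_state())
"
```

```text
(349, 181) [[0.562 0.265 0.225]] [61 59 54]
(350, 179) [[0.565 0.264 0.235]] [31 32 30]
(351, 176) [[0.569 0.261 0.252]] [50 48 43]
(333, 172) [[0.518 0.242 0.23 ]] [65 61 56]
(340, 174) [[0.538 0.25  0.236]] [64 62 55]
(354, 175) [[0.574 0.266 0.257]] [31 30 28]
(345, 162) [[0.531 0.266 0.267]] [28 32 34]
(330, 166) [[0.514 0.232 0.253]] [48 46 41]
(356, 168) [[0.561 0.28  0.265]] [30 32 33]
(366, 176) [[ 0.4    0.479 -0.002]] [172 170 163]
(385, 158) [[0.362 0.586 0.003]] [172 172 172]
top (206, 204) [[0.509 0.232 0.269]]
top (190, 190) [[0.537 0.264 0.277]]
top (195, 180) [[0.559 0.254 0.272]]
top (200, 200) [[0.517 0.244 0.271]]
top (190, 212) [[0.494 0.267 0.255]]
top (180, 230) [[0.47  0.333 0.021]]
top (125, 240) [[0.436 0.397 0.275]]
top (120, 235) [[0.433 0.324 0.542]]
top (150, 230) [[0.457 0.352 0.251]]
{'time_s': 4.05, 'joints': array([ 5.21263323e+01,  1.63605376e+01, -1.51108977e+01, -1.22773577e-02,
       -5.83792626e+01, -1.15725071e+02]), 'qd': array([ 0.1280947 ,  1.69711456, -2.07745979, -0.45132875,  0.31062591,
       -0.01965614]), 'joint_torque': array([ 3.55875317e-02, -5.18677354e+01,  2.80428332e+01,  6.70369014e+00,
       -1.50161181e-01,  1.27621799e-03]), 'tcp_pos': array([0.49874901, 0.32898008, 0.13613221]), 'eef_rot': array([-89.92576153,  -0.12995864,  26.39475382]), 'contact_force': array([-1.49114115, -0.52899097, -0.15692031]), 'moment': array([-0.02919498,  0.0292692 , -0.01743204]), 'gripper_width': 0.04998403385022118}
```

```bash
python3 -c "
from h import *
s=r.get_state();M=R.from_euler('xyz',s['eef_rot'],degrees=True).as_matrix();t=s['tcp_pos']
for n,f,(u0,u1,v0,v1) in (('scene','s4',(325,385,140,200)),('top','t2',(120,215,160,260))):
  a=np.load('pics/'+f+'.npz');vv,uu=np.mgrid[v0:v1,u0:u1];uv=np.c_[uu.ravel(),vv.ravel()]
  P=depthpt(n,uv,a['d'][uv[:,1],uv[:,0]]);q=(P-t)@M
  k=(P[:,2]>.06)&(q[:,1]>-.2);q=q[k];u=uv[k]
  print(n,'tool frame min/max',q.min(0).round(3),q.max(0).round(3))
  for b in np.arange(-.16,.04,.01):
    m=(q[:,1]>=b)&(q[:,1]<b+.01)
    if m.sum():print(round(b,2),m.sum(),'x',q[m,0].min().round(3),q[m,0].max().round(3),'z',q[m,2].min().round(3),q[m,2].max().round(3))
"
```

```text
scene tool frame min/max [-0.038 -0.191 -0.098] [ 0.041 -0.022  0.086]
-0.16 56 x -0.021 0.024 z -0.053 -0.029
-0.15 70 x -0.022 0.026 z -0.052 -0.001
-0.14 311 x -0.036 0.041 z -0.098 0.049
-0.13 247 x -0.038 0.041 z -0.098 0.074
-0.12 165 x -0.038 0.041 z -0.098 0.084
-0.11 159 x -0.038 0.041 z -0.091 0.085
-0.1 126 x -0.037 0.041 z -0.09 0.086
-0.09 17 x -0.036 0.04 z -0.088 0.085
-0.08 7 x 0.01 0.013 z 0.027 0.037
-0.07 8 x 0.007 0.012 z 0.023 0.046
-0.04 14 x -0.009 0.013 z -0.043 -0.038
-0.03 8 x -0.009 0.013 z -0.042 -0.036
top tool frame min/max [-0.036 -0.2   -0.095] [0.134 0.076 0.098]
-0.16 13 x -0.017 0.024 z -0.049 -0.045
-0.15 81 x -0.035 0.039 z -0.095 0.086
-0.14 910 x -0.035 0.044 z -0.095 0.098
-0.13 60 x -0.035 0.043 z -0.095 0.092
-0.12 278 x -0.035 0.044 z -0.086 0.088
-0.11 54 x -0.035 -0.02 z -0.087 0.088
-0.1 5 x -0.034 -0.027 z -0.046 0.083
0.03 4 x 0.118 0.124 z -0.074 -0.065
```

View pics/s4.png

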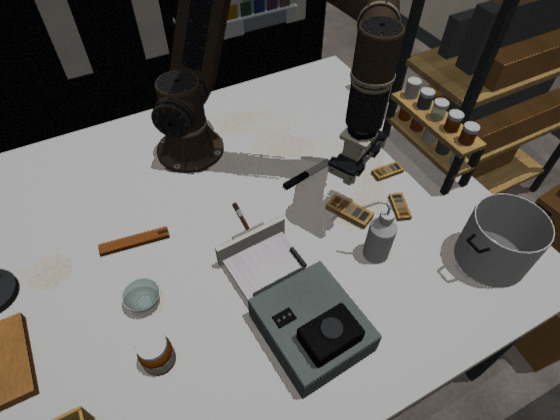

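The depth cloud shows the real fingertips about 22 mm behind the reported TCP. The text says they stand 17 mm ahead, and the body is shifted by the same ~40 mm. The fingers therefore closed above the block, which hasn't moved. I'll open, go lower in stages and re-measure.

Request:
apply_moves(deltas=[{"tx": 0, "ty": 0.0, "tz": 0, "turn": 0, "gripper": 0.087}, {"tx": 0, "ty": 0, "tz": 0, "turn": 0, "gripper": 0.087}, {"tx": -0.001, "ty": 0.04, "tz": 0, "turn": 0, "gripper": 0.087}, {"tx": -0.001, "ty": 0.08, "tz": 0, "turn": 0, "gripper": 0.087}, {"tx": -0.001, "ty": 0.11, "tz": 0, "turn": 0, "gripper": 0.087}])

```text
time_s: 4.55
tcp_pos: [0.4964, 0.3268, 0.0219]
eef_rot: [-90.1, 0.2, 26.4]
contact_force: [-0.3, -0.6, 0.4]
gripper_width: 0.0838
```

```bash
python3 -c "
from h import *
go([(.498,.3286,-.012,26.4)])
p,d=snap('scene','s5')
s=r.get_state();M=R.from_euler('xyz',s['eef_rot'],degrees=True).as_matrix();t=s['tcp_pos']
vv,uu=np.mgrid[180:235,315:385];uv=np.c_[uu.ravel(),vv.ravel()]
P=depthpt('scene',uv,d[uv[:,1],uv[:,0]]);q=(P-t)@M
g=p[uv[:,1],uv[:,0]].astype(int);
k=(P[:,2]>.03)&(q[:,1]<.05);q=q[k]
for b in np.arange(-.16,.04,.01):
    m=(q[:,1]>=b)&(q[:,1]<b+.01)
    if m.sum():print(round(b,2),m.sum(),'x',q[m,0].min().round(3),q[m,0].max().round(3),'z',q[m,2].min().round(3),q[m,2].max().round(3))
c=p[160:250,290:400,::-1];cv2.imwrite('pics/s5z.png',cv2.convertScaleAbs(cv2.resize(c,None,fx=6,fy=6,interpolation=2),alpha=1.5))"
```

```text
now [0.4964 0.3268 0.0219] psi 26.38 t 4.55 w 0.0838 F [-0.3 -0.6  0.4] tilt [-0.0022 -0.0022 -1.    ]
(0.498, 0.3286, -0.012, 26.4) t [0.0023 0.0339 0.0009] turn -0.0004 steps 1.0 1.0
-0.16 53 x -0.018 0.157 z -0.106 -0.033
-0.15 71 x -0.02 0.158 z -0.106 -0.009
-0.14 378 x -0.037 0.162 z -0.107 0.007
-0.13 157 x -0.036 0.166 z -0.114 0.016
-0.12 159 x -0.036 0.169 z -0.122 -0.009
-0.11 140 x -0.036 0.153 z -0.123 0.049
-0.1 74 x -0.035 0.137 z -0.118 0.057
-0.09 8 x 0.032 0.13 z -0.113 -0.085
-0.08 8 x 0.01 0.127 z -0.108 0.059
-0.07 7 x 0.01 0.123 z -0.103 0.062
-0.06 8 x -0.003 0.014 z -0.059 0.046
-0.05 19 x -0.006 0.014 z -0.059 0.044
-0.04 27 x -0.008 0.014 z -0.057 0.058
-0.03 6 x -0.007 0.014 z -0.055 0.041
```

View pics/s5z.png

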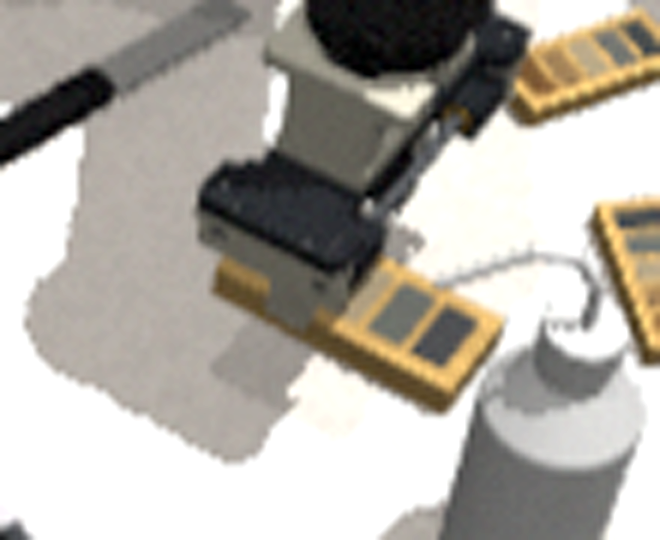

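The same picture again: the near fingertip is at about (300,325) in the zoom, still above the block. The tip offset is confirmed at about 23 mm, so another 35 mm down.

Request:
apply_moves(deltas=[{"tx": 0.002, "ty": 0.017, "tz": 0.001, "turn": 0, "gripper": 0.087}, {"tx": 0.002, "ty": 0.035, "tz": 0.001, "turn": 0, "gripper": 0.087}, {"tx": 0.002, "ty": 0.035, "tz": 0.001, "turn": 0, "gripper": 0.087}])

```text
time_s: 4.9
tcp_pos: [0.4976, 0.3283, -0.0124]
eef_rot: [-90.1, 0.3, 26.4]
contact_force: [0.0, 0.0, -0.8]
gripper_width: 0.0871
```

Request:
apply_moves(deltas=[{"tx": 0, "ty": 0.0, "tz": 0, "turn": 0, "gripper": 0.05}, {"tx": 0, "ty": 0.0, "tz": 0, "turn": 0, "gripper": 0.05}, {"tx": 0, "ty": 0.0, "tz": 0, "turn": 0, "gripper": 0.05}, {"tx": 0, "ty": 0.0, "tz": 0, "turn": 0, "gripper": 0.05}, {"tx": 0, "ty": 0.0, "tz": 0, "turn": 0, "gripper": 0.05}])

```text
time_s: 5.4
tcp_pos: [0.4992, 0.3302, -0.0092]
eef_rot: [-90.0, -0.1, 26.4]
contact_force: [-1.4, -0.2, 3.8]
gripper_width: 0.0597
```

Request:
apply_moves(deltas=[{"tx": 0, "ty": -0.03, "tz": 0, "turn": 0, "gripper": 0.05}, {"tx": 0, "ty": -0.07, "tz": 0, "turn": 0, "gripper": 0.05}, {"tx": 0, "ty": -0.11, "tz": 0, "turn": 0, "gripper": 0.05}, {"tx": 0, "ty": -0.13, "tz": 0, "turn": 0, "gripper": 0.05}, {"tx": 0, "ty": -0.13, "tz": 0, "turn": 0, "gripper": 0.05}])

```text
time_s: 5.9
tcp_pos: [0.5003, 0.3313, 0.1238]
eef_rot: [-89.9, -0.3, 26.4]
contact_force: [0.3, -0.6, -1.7]
gripper_width: 0.0596
```

```bash
python3 -c "
from h import *
go([(.498,.3286,.135,26.4)]);p,d=snap('scene','s6')
c=p[130:250,290:410,::-1];cv2.imwrite('pics/s6z.png',cv2.convertScaleAbs(cv2.resize(c,None,fx=5,fy=5,interpolation=2),alpha=1.5))"
```

```text
now [0.5003 0.3313 0.1238] psi 26.43 t 5.9 w 0.0596 F [ 0.3 -0.6 -1.7] tilt [ 0.0043  0.0047 -1.    ]
(0.498, 0.3286, 0.135, 26.4) t [-0.0032 -0.0112 -0.0013] turn 0.0005 steps 1.0 1.0
```

View pics/s6z.png

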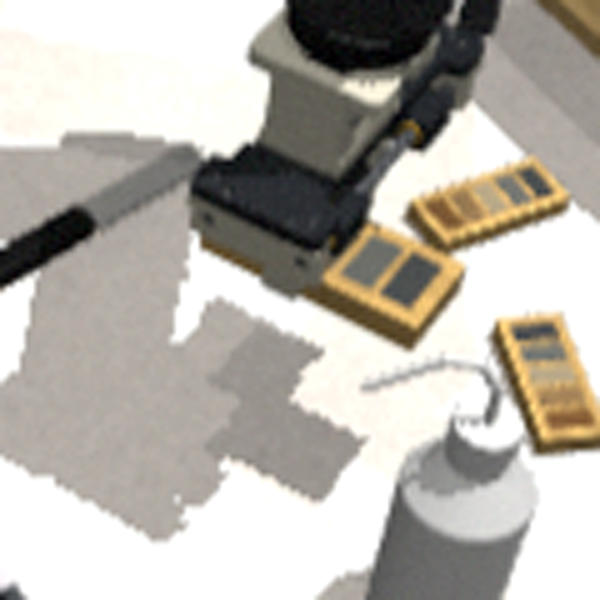

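```bash
python3 -c "
from h import *
go([(.51,.09,.124,26.4),(.5761,.0005,.124,93.8)])"
```

```text
now [0.4992 0.3304 0.1214] psi 26.4 t 5.95 w 0.0601 F [ 0.5 -0.2 -2.3] tilt [ 0.0017  0.0026 -1.    ]
(0.51, 0.09, 0.124, 26.4) t [-0.0972 -0.0032 -0.2201] turn -0.0001 steps 5.0 1.0
(0.5761, 0.0005, 0.124, 93.8) t [-0.0778 -0.0033 -0.3297] turn -1.1764 steps 7.0 8.0
```

Request:
apply_moves(deltas=[{"tx": -0.018, "ty": -0.003, "tz": -0.04, "turn": 0, "gripper": 0.05}, {"tx": -0.036, "ty": -0.003, "tz": -0.08, "turn": 0, "gripper": 0.05}, {"tx": -0.054, "ty": -0.003, "tz": -0.12, "turn": 0, "gripper": 0.05}, {"tx": -0.072, "ty": -0.003, "tz": -0.16, "turn": -0.14, "gripper": 0.05}, {"tx": -0.09, "ty": -0.003, "tz": -0.2, "turn": -0.28, "gripper": 0.05}])

```text
time_s: 6.45
tcp_pos: [0.5058, 0.1085, 0.1213]
eef_rot: [-90.0, 0.1, 42.8]
contact_force: [0.9, -0.1, -1.3]
gripper_width: 0.0599
```

```bash
python3 -c "
from h import *
go([(.5761,.0005,.124,93.8)])"
```

```text
now [0.5058 0.1085 0.1213] psi 42.77 t 6.45 w 0.0599 F [ 0.9 -0.1 -1.3] tilt [-0.0025 -0.0011 -1.    ]
(0.5761, 0.0005, 0.124, 93.8) t [-0.0218 -0.0027 -0.127 ] turn -0.8906 steps 3.0 6.0
```

Request:
apply_moves(deltas=[{"tx": -0.004, "ty": 0, "tz": -0.025, "turn": -0.14, "gripper": 0.05}, {"tx": -0.009, "ty": 0, "tz": -0.05, "turn": -0.28, "gripper": 0.05}, {"tx": -0.013, "ty": 0, "tz": -0.075, "turn": -0.42, "gripper": 0.05}, {"tx": -0.018, "ty": 0, "tz": -0.1, "turn": -0.56, "gripper": 0.05}, {"tx": -0.022, "ty": 0, "tz": -0.127, "turn": -0.7, "gripper": 0.05}])

```text
time_s: 6.95
tcp_pos: [0.5758, 0.0009, 0.1211]
eef_rot: [-89.8, 0.0, 82.9]
contact_force: [0.2, 0.2, -1.2]
gripper_width: 0.0596
```

```bash
python3 -c "
from h import *
go([(.5761,.0005,.124,93.8)])"
```

```text
now [0.5758 0.0009 0.1211] psi 82.86 t 6.95 w 0.0596 F [ 0.2  0.2 -1.2] tilt [-3.1e-03 -5.0e-04 -1.0e+00]
(0.5761, 0.0005, 0.124, 93.8) t [-0.0004 -0.0029 -0.0003] turn -0.1909 steps 1.0 2.0
```

Request:
apply_moves(deltas=[{"tx": 0, "ty": 0, "tz": 0, "turn": -0.12, "gripper": 0.05}, {"tx": 0, "ty": 0.02, "tz": 0, "turn": -0.19, "gripper": 0.05}, {"tx": 0, "ty": 0.04, "tz": 0, "turn": -0.19, "gripper": 0.05}, {"tx": 0, "ty": 0.04, "tz": 0, "turn": -0.19, "gripper": 0.05}])

```text
time_s: 7.35
tcp_pos: [0.5734, 0.0012, 0.0787]
eef_rot: [-89.6, 0.1, 93.4]
contact_force: [-0.3, -0.3, -2.0]
gripper_width: 0.0594
```

```bash
python3 -c "
from h import *
go([(.5761,.0005,.022,93.8)]);
for n,f,(x,y,w,h) in (('scene','s7',(200,180,140,130)),('top','t7',(240,120,140,130))):
  p,d=snap(n,f)
  c=p[y:y+h,x:x+w,::-1];cv2.imwrite('pics/'+f+'z.png',cv2.convertScaleAbs(cv2.resize(c,None,fx=4.5,fy=4.5,interpolation=2),alpha=1.5))"
```

```text
now [0.5734 0.0012 0.0787] psi 93.36 t 7.35 w 0.0594 F [-0.3 -0.3 -2. ] tilt [-0.0077 -0.0015 -1.    ]
(0.5761, 0.0005, 0.022, 93.8) t [-0.0008  0.0567 -0.0031] turn -0.0076 steps 2.0 1.0
```

View pics/s7z.png

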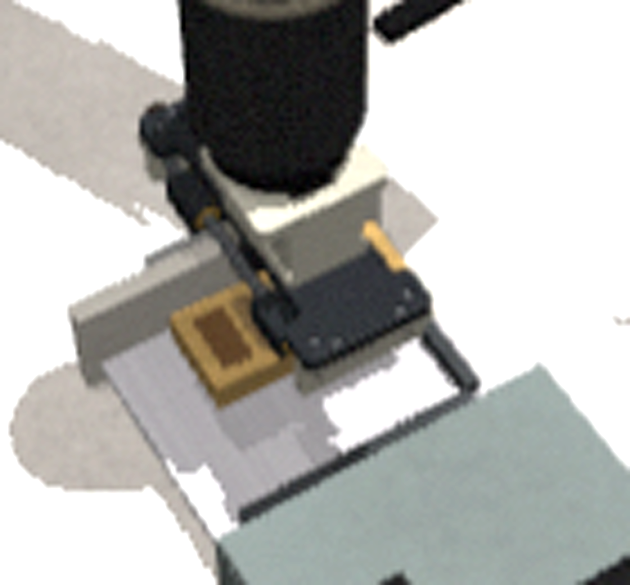

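View pics/t7z.png

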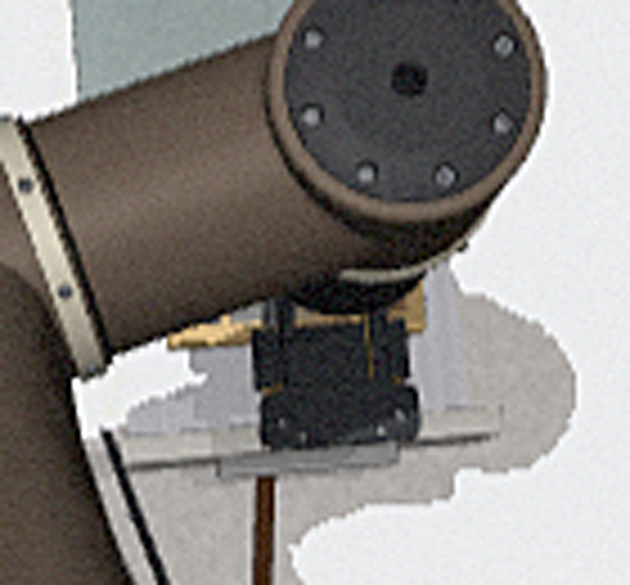

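The block is held square over the tray and well clear of both stops and the front panel. Lowering now.

Request:
apply_moves(deltas=[{"tx": 0, "ty": 0.025, "tz": 0, "turn": 0, "gripper": 0.05}, {"tx": 0, "ty": 0.045, "tz": 0, "turn": 0, "gripper": 0.05}, {"tx": 0, "ty": 0.052, "tz": 0, "turn": 0, "gripper": 0.05}, {"tx": 0, "ty": 0.052, "tz": 0, "turn": 0, "gripper": 0.05}])

```text
time_s: 7.85
tcp_pos: [0.5764, 0.002, 0.0307]
eef_rot: [-89.9, 0.0, 93.4]
contact_force: [0.0, -0.1, -1.7]
gripper_width: 0.0597
```

Request:
apply_moves(deltas=[{"tx": 0, "ty": 0.002, "tz": 0, "turn": 0, "gripper": 0.05}, {"tx": 0, "ty": 0.004, "tz": 0, "turn": 0, "gripper": 0.05}, {"tx": 0, "ty": 0.004, "tz": 0, "turn": 0, "gripper": 0.05}])

```text
time_s: 8.15
tcp_pos: [0.5771, 0.0022, 0.0276]
eef_rot: [-90.1, -0.0, 93.4]
contact_force: [-0.4, -1.0, -1.8]
gripper_width: 0.0598
```

Request:
apply_moves(deltas=[{"tx": 0, "ty": 0.002, "tz": 0, "turn": 0, "gripper": 0.05}, {"tx": 0, "ty": 0.003, "tz": 0, "turn": 0, "gripper": 0.05}, {"tx": 0, "ty": 0.003, "tz": 0, "turn": 0, "gripper": 0.05}])

```text
time_s: 8.45
tcp_pos: [0.5766, 0.002, 0.0239]
eef_rot: [-90.0, 0.0, 93.4]
contact_force: [-0.2, -0.0, -1.0]
gripper_width: 0.0594
```

Request:
apply_moves(deltas=[{"tx": 0, "ty": 0.002, "tz": 0, "turn": 0, "gripper": 0.05}, {"tx": 0, "ty": 0.003, "tz": 0, "turn": 0, "gripper": 0.05}, {"tx": 0, "ty": 0.003, "tz": 0, "turn": 0, "gripper": 0.05}])

```text
time_s: 8.75
tcp_pos: [0.5779, 0.0022, 0.0228]
eef_rot: [-90.1, 0.0, 93.5]
contact_force: [-2.4, -0.2, 12.2]
gripper_width: 0.0598
```

Contact with the tray at z=0.0228. Releasing a little, then straight up.

Request:
apply_moves(deltas=[{"tx": 0, "ty": -0.002, "tz": 0, "turn": 0, "gripper": 0.05}, {"tx": 0, "ty": -0.002, "tz": 0, "turn": 0, "gripper": 0.074}, {"tx": 0, "ty": -0.002, "tz": 0, "turn": 0, "gripper": 0.074}, {"tx": 0, "ty": -0.002, "tz": 0, "turn": 0, "gripper": 0.074}])

```text
time_s: 9.15
tcp_pos: [0.5766, 0.0021, 0.0228]
eef_rot: [-90.0, 0.0, 93.4]
contact_force: [-0.6, 0.3, 0.0]
gripper_width: 0.073
```

Request:
apply_moves(deltas=[{"tx": 0, "ty": -0.02, "tz": 0, "turn": 0, "gripper": 0.074}, {"tx": 0, "ty": -0.06, "tz": 0, "turn": 0, "gripper": 0.074}, {"tx": 0, "ty": -0.1, "tz": 0, "turn": 0, "gripper": 0.074}, {"tx": 0, "ty": -0.12, "tz": 0, "turn": 0, "gripper": 0.074}, {"tx": 0.04, "ty": -0.12, "tz": 0, "turn": 0, "gripper": 0.074}])

```text
time_s: 9.65
tcp_pos: [0.5764, 0.0403, 0.1467]
eef_rot: [-90.3, -0.0, 93.2]
contact_force: [0.4, 0.9, -0.4]
gripper_width: 0.0738
```

```bash
python3 -c "
from h import *
go([(.5761,.0005,.022,93.8)]);
for n,f,(x,y,w,h) in (('scene','s8',(200,180,140,130)),('top','t8',(240,120,140,130))):
  p,d=snap(n,f)
  c=p[y:y+h,x:x+w,::-1];cv2.imwrite('pics/'+f+'z.png',cv2.convertScaleAbs(cv2.resize(c,None,fx=4.5,fy=4.5,interpolation=2),alpha=1.5))"
```

```text
now [0.5764 0.0403 0.1467] psi 93.25 t 9.65 w 0.0738 F [ 0.4  0.9 -0.4] tilt [ 0.0056  0.0012 -1.    ]
(0.5761, 0.0005, 0.022, 93.8) t [-0.0398  0.1246  0.0032] turn -0.0096 steps 3.0 1.0
```

View pics/s8z.png

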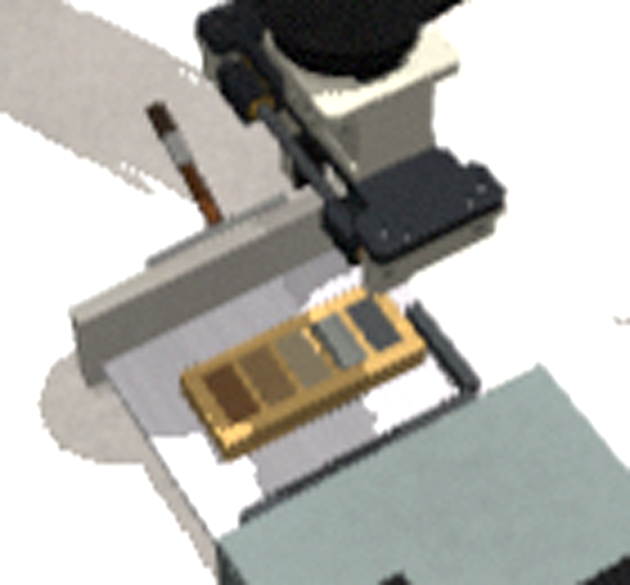

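The block lies flat, chips up, about 27 mm short of the rear stop and 8–10 mm off the side stop. Next I'll turn the open gripper so both fingers push the front long side.

Request:
apply_moves(deltas=[{"tx": -0.006, "ty": 0, "tz": 0.011, "turn": 0.14, "gripper": 0.087}, {"tx": -0.012, "ty": 0, "tz": 0.022, "turn": 0.28, "gripper": 0.087}, {"tx": -0.018, "ty": 0, "tz": 0.033, "turn": 0.42, "gripper": 0.087}, {"tx": -0.024, "ty": 0, "tz": 0.044, "turn": 0.56, "gripper": 0.087}, {"tx": -0.03, "ty": 0, "tz": 0.055, "turn": 0.7, "gripper": 0.087}])

```text
time_s: 10.25
tcp_pos: [0.5205, 0.0082, 0.1425]
eef_rot: [-90.0, 0.0, 53.0]
contact_force: [-0.2, 0.9, -0.0]
gripper_width: 0.0869
```

Request:
apply_moves(deltas=[{"tx": 0, "ty": 0, "tz": 0, "turn": 0.14, "gripper": 0.087}, {"tx": 0, "ty": 0, "tz": 0, "turn": 0.28, "gripper": 0.087}, {"tx": 0, "ty": 0, "tz": 0, "turn": 0.42, "gripper": 0.087}, {"tx": 0, "ty": 0, "tz": 0, "turn": 0.56, "gripper": 0.087}, {"tx": 0, "ty": 0, "tz": 0, "turn": 0.7, "gripper": 0.087}])

```text
time_s: 10.75
tcp_pos: [0.5209, 0.0085, 0.1426]
eef_rot: [-90.0, 0.0, 12.9]
contact_force: [0.3, 0.0, 1.3]
gripper_width: 0.0871
```

```bash
python3 -c "
from h import *
a=np.load('pics/t8.npz')
go([(.5216,.0069,.146,3.8),(.5216,.0069,.016,3.8)]);
for n,f,(x,y,w,h) in (('top','t9',(240,120,140,130)),):
  p,d=snap(n,f)
  c=p[y:y+h,x:x+w,::-1];cv2.imwrite('pics/'+f+'z.png',cv2.convertScaleAbs(cv2.resize(c,None,fx=4.5,fy=4.5,interpolation=2),alpha=1.5))"
```

```text
now [0.5209 0.0085 0.1426] psi 12.89 t 10.75 w 0.0871 F [0.3 0.  1.3] tilt [-7.e-04 -3.e-04 -1.e+00]
(0.5216, 0.0069, 0.146, 3.8) t [ 0.0003 -0.0034 -0.0017] turn 0.1587 steps 1.0 2.0
(0.5216, 0.0069, 0.016, 3.8) t [ 0.0004  0.1266 -0.0017] turn 0.1587 steps 3.0 2.0
```

View pics/t9z.png

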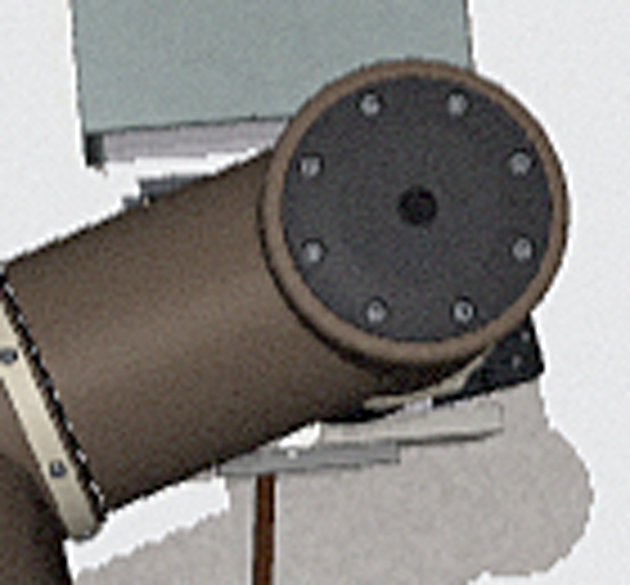

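```bash
python3 -c "
from h import *
P=plane('scene',[(240.2,264),(283.3,243.8),(294.4,257.5),(250.8,279)],.054)
th=np.radians(3.8);Rm=np.array([[np.cos(th),np.sin(th)],[-np.sin(th),np.cos(th)]])
print(((P[:,:2]-[.637,.0947])@Rm.T).round(4))
P=plane('scene',[(222.5,260),(283.5,232)],.032);print('panel',((P[:,:2]-[.637,.0947])@Rm.T).round(4))
"
```

```text
[[-0.0898 -0.1478]
 [-0.0855 -0.0125]
 [-0.0305 -0.0112]
 [-0.0338 -0.1466]]
panel [[-0.1405 -0.1776]
 [-0.1344  0.0195]]
```

Request:
apply_moves(deltas=[{"tx": 0, "ty": 0, "tz": -0.002, "turn": 0.14, "gripper": 0.087}, {"tx": 0, "ty": 0.03, "tz": -0.002, "turn": 0.159, "gripper": 0.087}, {"tx": 0, "ty": 0.06, "tz": -0.002, "turn": 0.159, "gripper": 0.087}, {"tx": 0, "ty": 0.085, "tz": -0.002, "turn": 0.159, "gripper": 0.087}, {"tx": 0, "ty": 0.085, "tz": -0.002, "turn": 0.159, "gripper": 0.087}])

```text
time_s: 11.3
tcp_pos: [0.519, 0.0059, 0.0547]
eef_rot: [-90.1, 0.4, 4.2]
contact_force: [-0.7, -0.3, 0.5]
gripper_width: 0.0868
```

```bash
python3 -c "
from h import *
go([(.5216,.0069,.016,3.8)]);
for n,f,(x,y,w,h) in (('scene','s10',(200,180,140,130)),):
  p,d=snap(n,f)
  c=p[y:y+h,x:x+w,::-1];cv2.imwrite('pics/'+f+'z.png',cv2.convertScaleAbs(cv2.resize(c,None,fx=4.5,fy=4.5,interpolation=2),alpha=1.5))"
```

```text
now [0.519  0.0059 0.0547] psi 4.22 t 11.3 w 0.0868 F [-0.7 -0.3  0.5] tilt [-0.0063 -0.0019 -1.    ]
(0.5216, 0.0069, 0.016, 3.8) t [0.003  0.0387 0.0009] turn 0.0073 steps 1.0 1.0
```

View pics/s10z.png

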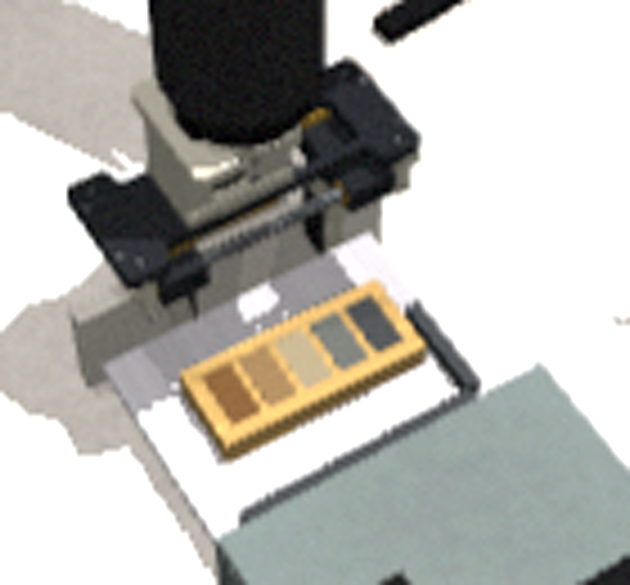

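Request:
apply_moves(deltas=[{"tx": 0.001, "ty": 0.02, "tz": 0, "turn": 0, "gripper": 0.087}, {"tx": 0.001, "ty": 0.036, "tz": 0, "turn": 0, "gripper": 0.087}, {"tx": 0.001, "ty": 0.04, "tz": 0, "turn": 0, "gripper": 0.087}, {"tx": 0.001, "ty": 0.04, "tz": 0, "turn": 0, "gripper": 0.087}])

```text
time_s: 11.75
tcp_pos: [0.5231, 0.0069, 0.0187]
eef_rot: [-90.0, -0.0, 4.2]
contact_force: [0.2, -0.6, 0.1]
gripper_width: 0.0871
```

Request:
apply_moves(deltas=[{"tx": 0.006, "ty": 0, "tz": 0, "turn": 0, "gripper": 0.087}, {"tx": 0.012, "ty": 0, "tz": 0, "turn": 0, "gripper": 0.087}, {"tx": 0.018, "ty": 0, "tz": 0, "turn": 0, "gripper": 0.087}, {"tx": 0.024, "ty": 0, "tz": 0, "turn": 0, "gripper": 0.087}, {"tx": 0.03, "ty": 0, "tz": 0, "turn": 0, "gripper": 0.087}])

```text
time_s: 12.25
tcp_pos: [0.5531, 0.009, 0.0181]
eef_rot: [-90.0, 0.0, 4.1]
contact_force: [-1.0, -0.5, 0.9]
gripper_width: 0.0869
```

```bash
python3 -c "
from h import *
go([(.5216,.0069,.016,3.8)]);
for n,f,(x,y,w,h) in (('scene','s11',(200,180,140,130)),):
  p,d=snap(n,f)
  c=p[y:y+h,x:x+w,::-1];cv2.imwrite('pics/'+f+'z.png',cv2.convertScaleAbs(cv2.resize(c,None,fx=4.5,fy=4.5,interpolation=2),alpha=1.5))"
```

```text
now [0.5531 0.009  0.0181] psi 4.11 t 12.25 w 0.0869 F [-1.  -0.5  0.9] tilt [-1.e-04 -0.e+00 -1.e+00]
(0.5216, 0.0069, 0.016, 3.8) t [-0.0315  0.0021  0.0001] turn 0.0054 steps 1.0 1.0
```

View pics/s11z.png

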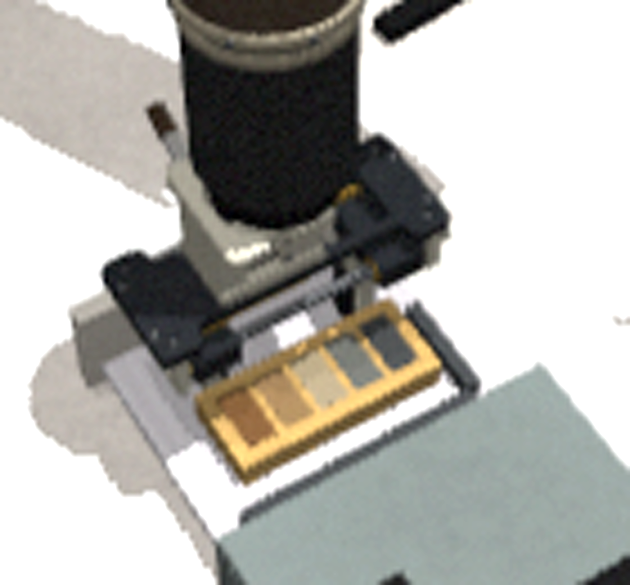

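The fingers push the block evenly and the drawer hasn't moved. About 17 mm is left.

Request:
apply_moves(deltas=[{"tx": 0.003, "ty": 0, "tz": 0, "turn": 0, "gripper": 0.087}, {"tx": 0.006, "ty": 0, "tz": 0, "turn": 0, "gripper": 0.087}, {"tx": 0.009, "ty": 0, "tz": 0, "turn": 0, "gripper": 0.087}, {"tx": 0.012, "ty": 0, "tz": 0, "turn": 0, "gripper": 0.087}, {"tx": 0.012, "ty": 0, "tz": 0, "turn": 0, "gripper": 0.087}])

```text
time_s: 12.8
tcp_pos: [0.5651, 0.01, 0.018]
eef_rot: [-90.0, -0.0, 4.1]
contact_force: [0.2, 0.7, 0.9]
gripper_width: 0.0869
```

Request:
apply_moves(deltas=[{"tx": 0.001, "ty": 0, "tz": 0, "turn": 0, "gripper": 0.087}, {"tx": 0.002, "ty": 0, "tz": 0, "turn": 0, "gripper": 0.087}, {"tx": 0.003, "ty": 0, "tz": 0, "turn": 0, "gripper": 0.087}, {"tx": 0.003, "ty": 0, "tz": 0, "turn": 0, "gripper": 0.087}])

```text
time_s: 13.2
tcp_pos: [0.5677, 0.0101, 0.018]
eef_rot: [-90.0, -0.0, 4.1]
contact_force: [-0.5, -0.2, 0.0]
gripper_width: 0.0868
```

Request:
apply_moves(deltas=[{"tx": 0.001, "ty": 0, "tz": 0, "turn": 0, "gripper": 0.087}, {"tx": 0.002, "ty": 0, "tz": 0, "turn": 0, "gripper": 0.087}, {"tx": 0.002, "ty": 0, "tz": 0, "turn": 0, "gripper": 0.087}])

```text
time_s: 13.5
tcp_pos: [0.5698, 0.0103, 0.018]
eef_rot: [-90.0, -0.0, 4.1]
contact_force: [0.1, -0.2, 0.1]
gripper_width: 0.0866
```

```bash
python3 -c "
from h import *
go([(.5216,.0069,.016,3.8)]);
for n,f,(x,y,w,h) in (('scene','s12',(200,180,140,130)),):
  p,d=snap(n,f)
  c=p[y:y+h,x:x+w,::-1];cv2.imwrite('pics/'+f+'z.png',cv2.convertScaleAbs(cv2.resize(c,None,fx=4.5,fy=4.5,interpolation=2),alpha=1.5))"
```

```text
now [0.5698 0.0103 0.018 ] psi 4.12 t 13.5 w 0.0866 F [ 0.1 -0.2  0.1] tilt [ 2.e-04 -0.e+00 -1.e+00]
(0.5216, 0.0069, 0.016, 3.8) t [-0.0483  0.002   0.0001] turn 0.0056 steps 1.0 1.0
```

View pics/s12z.png

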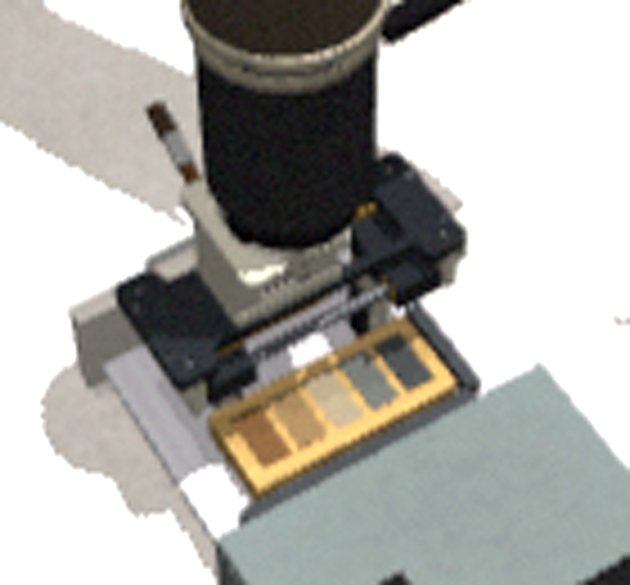

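The block is within about 2 mm of the rear stop. Continuing in 1 mm steps until a force shows.

Request:
apply_moves(deltas=[{"tx": 0.001, "ty": 0, "tz": 0, "turn": 0, "gripper": 0.087}, {"tx": 0.002, "ty": 0, "tz": 0, "turn": 0, "gripper": 0.087}, {"tx": 0.002, "ty": 0, "tz": 0, "turn": 0, "gripper": 0.087}])

```text
time_s: 13.85
tcp_pos: [0.5711, 0.0103, 0.0179]
eef_rot: [-90.0, 0.1, 4.1]
contact_force: [-3.8, 0.4, 2.7]
gripper_width: 0.087
```

Request:
apply_moves(deltas=[{"tx": 0.001, "ty": 0, "tz": 0, "turn": 0, "gripper": 0.087}, {"tx": 0.002, "ty": 0, "tz": 0, "turn": 0, "gripper": 0.087}, {"tx": 0.002, "ty": 0, "tz": 0, "turn": 0, "gripper": 0.087}])

```text
time_s: 14.15
tcp_pos: [0.5733, 0.0105, 0.0179]
eef_rot: [-90.0, 0.0, 4.1]
contact_force: [-3.1, 0.6, 2.1]
gripper_width: 0.0868
```

Request:
apply_moves(deltas=[{"tx": 0.001, "ty": 0, "tz": 0, "turn": 0, "gripper": 0.087}, {"tx": 0.002, "ty": 0, "tz": 0, "turn": 0, "gripper": 0.087}, {"tx": 0.002, "ty": 0, "tz": 0, "turn": 0, "gripper": 0.087}])

```text
time_s: 14.45
tcp_pos: [0.5756, 0.0106, 0.0178]
eef_rot: [-90.0, 0.0, 4.1]
contact_force: [-3.5, -0.7, 1.5]
gripper_width: 0.0871
```

```bash
python3 -c "
from h import *
go([(.5216,.0069,.016,3.8)]);
for n,f,(x,y,w,h) in (('scene','s13',(200,180,140,130)),):
  p,d=snap(n,f)
  c=p[y:y+h,x:x+w,::-1];cv2.imwrite('pics/'+f+'z.png',cv2.convertScaleAbs(cv2.resize(c,None,fx=4.5,fy=4.5,interpolation=2),alpha=1.5))"
```

```text
now [0.5756 0.0106 0.0178] psi 4.1 t 14.45 w 0.0871 F [-3.5 -0.7  1.5] tilt [-1.e-04 -0.e+00 -1.e+00]
(0.5216, 0.0069, 0.016, 3.8) t [-0.0541  0.0019  0.0001] turn 0.0053 steps 2.0 1.0
```

View pics/s13z.png

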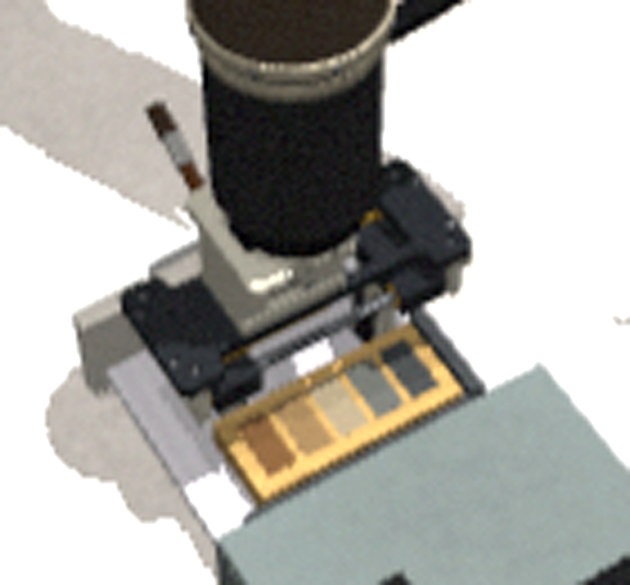

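Steady 3.5 N with the TCP still advancing. That matches the drawer friction, so the long side is seated on the rear stop and the drawer slid in about 5 mm. Next I'll back off, lift, close the fingers and go to the block's right end.

Request:
apply_moves(deltas=[{"tx": -0.006, "ty": 0, "tz": 0, "turn": 0, "gripper": 0.087}, {"tx": -0.008, "ty": -0.03, "tz": 0, "turn": 0, "gripper": 0.087}, {"tx": -0.008, "ty": -0.06, "tz": 0, "turn": 0, "gripper": 0.06}, {"tx": 0.01, "ty": -0.06, "tz": -0.04, "turn": 0, "gripper": 0.0}, {"tx": 0.03, "ty": -0.06, "tz": -0.08, "turn": 0, "gripper": 0.0}])

```text
time_s: 15.0
tcp_pos: [0.6135, -0.0665, 0.0804]
eef_rot: [-90.0, -0.3, 4.3]
contact_force: [1.4, 1.6, 0.4]
gripper_width: 0.0688
```

Request:
apply_moves(deltas=[{"tx": 0.011, "ty": 0, "tz": -0.026, "turn": 0, "gripper": 0.0}, {"tx": 0.011, "ty": 0, "tz": -0.026, "turn": 0, "gripper": 0.0}, {"tx": 0.011, "ty": 0, "tz": -0.026, "turn": 0, "gripper": 0.0}, {"tx": 0.011, "ty": 0, "tz": -0.026, "turn": 0, "gripper": 0.0}])

```text
time_s: 15.4
tcp_pos: [0.6239, -0.0916, 0.078]
eef_rot: [-90.0, -0.0, 4.1]
contact_force: [0.4, -0.1, 0.6]
gripper_width: 0.0365
```

```bash
python3 -c "
from h import *
go([(.6244,-.0926,.016,3.8)]);
for n,f,(x,y,w,h) in (('scene','s14',(200,180,140,130)),('top','t14',(240,120,140,130))):
  p,d=snap(n,f)
  c=p[y:y+h,x:x+w,::-1];cv2.imwrite('pics/'+f+'z.png',cv2.convertScaleAbs(cv2.resize(c,None,fx=4.5,fy=4.5,interpolation=2),alpha=1.5))"
```

```text
now [ 0.6239 -0.0916  0.078 ] psi 4.14 t 15.4 w 0.0365 F [ 0.4 -0.1  0.6] tilt [ 6.e-04  1.e-04 -1.e+00]
(0.6244, -0.0926, 0.016, 3.8) t [ 0.0004  0.062  -0.0011] turn 0.0059 steps 2.0 1.0
```

View pics/s14z.png

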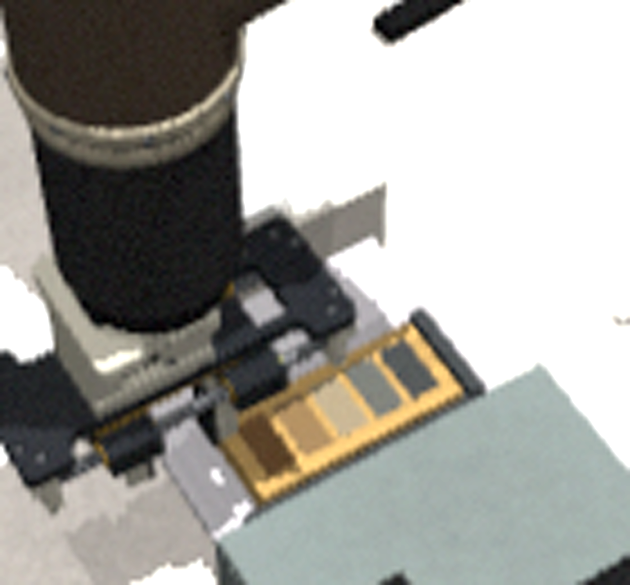

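View pics/t14z.png

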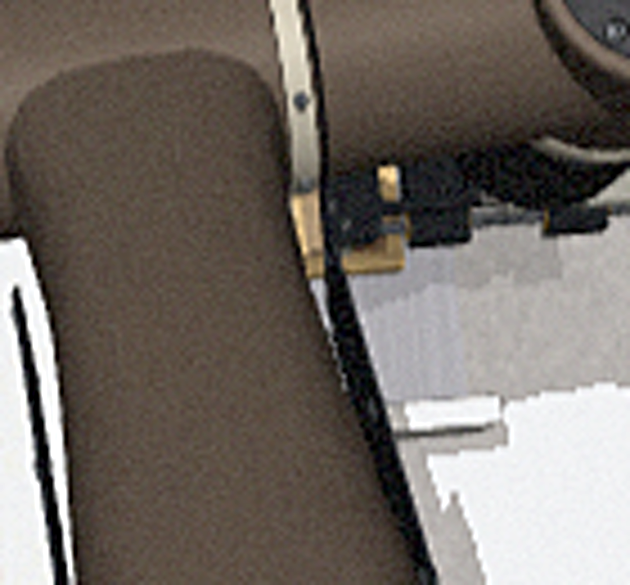

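Request:
apply_moves(deltas=[{"tx": 0, "ty": 0, "tz": -0.003, "turn": 0, "gripper": 0.0}, {"tx": 0, "ty": 0, "tz": -0.003, "turn": 0, "gripper": 0.0}, {"tx": 0, "ty": 0, "tz": -0.003, "turn": 0, "gripper": 0.0}, {"tx": 0, "ty": 0.03, "tz": -0.003, "turn": 0, "gripper": 0.0}, {"tx": 0, "ty": 0.04, "tz": -0.003, "turn": 0, "gripper": 0.0}])

```text
time_s: 16.0
tcp_pos: [0.6227, -0.0949, 0.0359]
eef_rot: [-90.0, 0.2, 4.1]
contact_force: [-0.3, -0.8, -0.3]
gripper_width: -0.0002
```

```bash
python3 -c "
from h import *
go([(.6244,-.0926,.018,4.1)]);
p,d=snap('scene','s15');x,y,w,h=200,180,140,130
c=p[y:y+h,x:x+w,::-1];cv2.imwrite('pics/s15z.png',cv2.convertScaleAbs(cv2.resize(c,None,fx=4.5,fy=4.5,interpolation=2),alpha=1.5))
P=plane('top',[(330,180)],.054);print(P)"
```

```text
now [ 0.6227 -0.0949  0.0359] psi 4.09 t 16.0 w -0.0002 F [-0.3 -0.8 -0.3] tilt [-2.7e-03  3.0e-04 -1.0e+00]
(0.6244, -0.0926, 0.018, 4.1) t [0.0019 0.0179 0.0022] turn -0.0002 steps 1.0 1.0
[[ 0.58991871 -0.05537636  0.054     ]]
```

View pics/s15z.png

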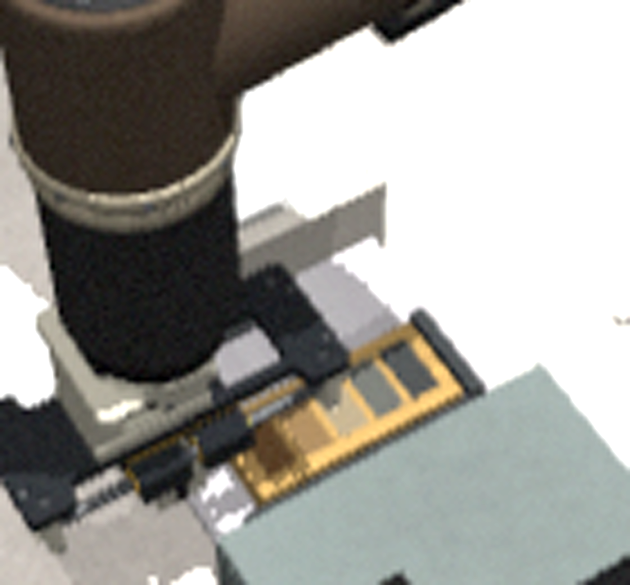

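Request:
apply_moves(deltas=[{"tx": 0.001, "ty": 0.012, "tz": 0.0, "turn": 0, "gripper": 0.0}, {"tx": 0.001, "ty": 0.02, "tz": 0.0, "turn": 0, "gripper": 0.0}, {"tx": 0.001, "ty": 0.02, "tz": 0.006, "turn": 0, "gripper": 0.0}, {"tx": 0.001, "ty": 0.02, "tz": 0.012, "turn": 0, "gripper": 0.0}, {"tx": 0.001, "ty": 0.02, "tz": 0.016, "turn": 0, "gripper": 0.0}])

```text
time_s: 16.55
tcp_pos: [0.6245, -0.0783, 0.0186]
eef_rot: [-90.0, -0.1, 4.1]
contact_force: [0.7, -0.6, -0.2]
gripper_width: 0.0001
```

Request:
apply_moves(deltas=[{"tx": 0, "ty": 0.0, "tz": 0.002, "turn": 0, "gripper": 0.0}, {"tx": 0, "ty": 0.0, "tz": 0.004, "turn": 0, "gripper": 0.0}, {"tx": 0, "ty": 0.0, "tz": 0.006, "turn": 0, "gripper": 0.0}, {"tx": 0, "ty": 0.0, "tz": 0.006, "turn": 0, "gripper": 0.0}])

```text
time_s: 16.95
tcp_pos: [0.6237, -0.0729, 0.0181]
eef_rot: [-90.0, -0.0, 4.1]
contact_force: [0.9, 0.6, -0.2]
gripper_width: 0.0003
```

```bash
python3 -c "
from h import *
go([(.6244,-.0926,.018,4.1)]);
p,d=snap('scene','s16');x,y,w,h=200,180,140,130
c=p[y:y+h,x:x+w,::-1];cv2.imwrite('pics/s16z.png',cv2.convertScaleAbs(cv2.resize(c,None,fx=4.5,fy=4.5,interpolation=2),alpha=1.5))"
```

```text
now [ 0.6237 -0.0729  0.0181] psi 4.13 t 16.95 w 0.0003 F [ 0.9  0.6 -0.2] tilt [ 2.e-04  0.e+00 -1.e+00]
(0.6244, -0.0926, 0.018, 4.1) t [-0.0007  0.0001 -0.0197] turn 0.0005 steps 1.0 1.0
```

View pics/s16z.png

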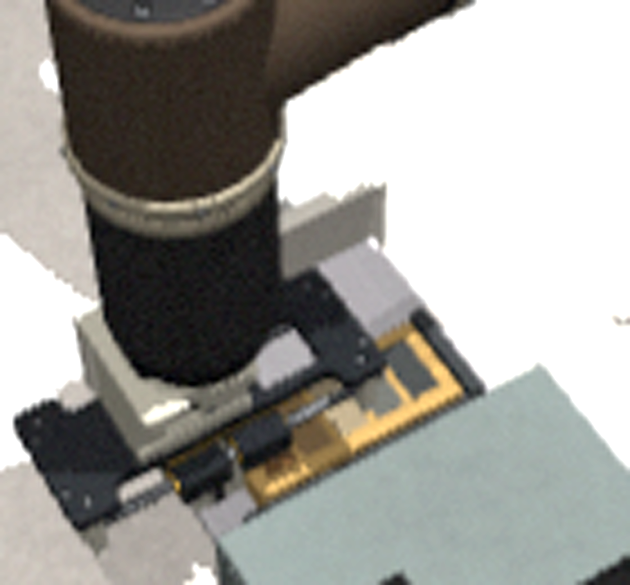

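Request:
apply_moves(deltas=[{"tx": 0, "ty": 0.0, "tz": 0.002, "turn": 0, "gripper": 0.0}, {"tx": 0, "ty": 0.0, "tz": 0.004, "turn": 0, "gripper": 0.0}, {"tx": 0, "ty": 0.0, "tz": 0.006, "turn": 0, "gripper": 0.0}, {"tx": 0, "ty": 0.0, "tz": 0.006, "turn": 0, "gripper": 0.0}])

```text
time_s: 17.4
tcp_pos: [0.6232, -0.0669, 0.0179]
eef_rot: [-90.0, 0.0, 4.1]
contact_force: [-0.3, 0.4, -0.3]
gripper_width: 0.0008
```

Request:
apply_moves(deltas=[{"tx": 0, "ty": 0.0, "tz": 0.001, "turn": 0, "gripper": 0.0}, {"tx": 0, "ty": 0.0, "tz": 0.002, "turn": 0, "gripper": 0.0}, {"tx": 0, "ty": 0.0, "tz": 0.003, "turn": 0, "gripper": 0.0}, {"tx": 0, "ty": 0.0, "tz": 0.003, "turn": 0, "gripper": 0.0}])

```text
time_s: 17.8
tcp_pos: [0.6228, -0.0642, 0.018]
eef_rot: [-90.0, 0.0, 4.1]
contact_force: [-0.7, -1.1, 0.3]
gripper_width: 0.0008
```

```bash
python3 -c "
from h import *
go([(.6244,-.0926,.018,4.1)]);
p,d=snap('scene','s17');x,y,w,h=200,180,140,130
c=p[y:y+h,x:x+w,::-1];cv2.imwrite('pics/s17z.png',cv2.convertScaleAbs(cv2.resize(c,None,fx=4.5,fy=4.5,interpolation=2),alpha=1.5))"
```

```text
now [ 0.6228 -0.0642  0.018 ] psi 4.12 t 17.8 w 0.0008 F [-0.7 -1.1  0.3] tilt [-3.e-04 -3.e-04 -1.e+00]
(0.6244, -0.0926, 0.018, 4.1) t [-0.0005 -0.     -0.0284] turn 0.0003 steps 1.0 1.0
```

View pics/s17z.png

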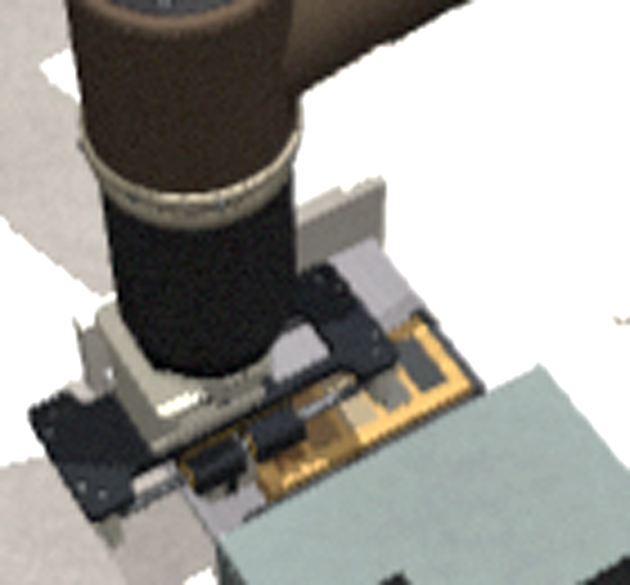

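The block is now sliding towards the side stop. Continuing in 1 mm steps.

Request:
apply_moves(deltas=[{"tx": 0, "ty": 0.0, "tz": 0.001, "turn": 0, "gripper": 0.0}, {"tx": 0, "ty": 0.0, "tz": 0.002, "turn": 0, "gripper": 0.0}, {"tx": 0, "ty": 0.0, "tz": 0.002, "turn": 0, "gripper": 0.0}])

```text
time_s: 18.15
tcp_pos: [0.6225, -0.0641, 0.0181]
eef_rot: [-90.1, 0.1, 4.1]
contact_force: [0.8, -11.9, -0.1]
gripper_width: 0.0008
```

Request:
apply_moves(deltas=[{"tx": 0, "ty": 0.0, "tz": 0.001, "turn": 0, "gripper": 0.0}, {"tx": 0, "ty": 0.0, "tz": 0.001, "turn": 0, "gripper": 0.0}])

```text
time_s: 18.35
tcp_pos: [0.6225, -0.0641, 0.0183]
eef_rot: [-90.2, 0.1, 4.1]
contact_force: [0.6, -16.0, 1.2]
gripper_width: 0.0004
```

Firm stop (12–16 N, no more travel), so the end is seated. Backing off and lifting to inspect.

Request:
apply_moves(deltas=[{"tx": 0, "ty": 0.0, "tz": -0.01, "turn": 0, "gripper": 0.0}, {"tx": 0, "ty": 0.0, "tz": -0.03, "turn": 0, "gripper": 0.0}, {"tx": 0, "ty": -0.04, "tz": -0.03, "turn": 0, "gripper": 0.0}, {"tx": 0, "ty": -0.08, "tz": -0.06, "turn": 0, "gripper": 0.0}, {"tx": -0.02, "ty": -0.1, "tz": -0.1, "turn": 0, "gripper": 0.0}])

```text
time_s: 18.85
tcp_pos: [0.6136, -0.162, 0.1216]
eef_rot: [-90.0, -0.3, 4.3]
contact_force: [0.4, -0.4, 0.0]
gripper_width: 0.0007
```

Request:
apply_moves(deltas=[{"tx": -0.03, "ty": 0, "tz": -0.04, "turn": 0, "gripper": 0.0}, {"tx": -0.06, "ty": 0, "tz": -0.08, "turn": 0, "gripper": 0.0}, {"tx": -0.08, "ty": 0, "tz": -0.12, "turn": 0, "gripper": 0.0}, {"tx": -0.1, "ty": 0, "tz": -0.16, "turn": 0, "gripper": 0.0}, {"tx": -0.12, "ty": 0, "tz": -0.18, "turn": 0, "gripper": 0.0}])

```text
time_s: 19.35
tcp_pos: [0.5025, -0.3529, 0.118]
eef_rot: [-90.0, -0.0, 4.0]
contact_force: [0.5, -0.1, 0.2]
gripper_width: 0.0002
```

```bash
python3 -c "
from h import *
go([(.45,-.0,.05,4.1)]);
for n,f,(x,y,w,h) in (('scene','s18',(200,180,140,130)),('top','t18',(240,120,140,130))):
  p,d=snap(n,f)
  c=p[y:y+h,x:x+w,::-1];cv2.imwrite('pics/'+f+'z.png',cv2.convertScaleAbs(cv2.resize(c,None,fx=4.5,fy=4.5,interpolation=2),alpha=1.5))"
```

```text
now [ 0.5025 -0.3529  0.118 ] psi 4.04 t 19.35 w 0.0002 F [ 0.5 -0.1  0.2] tilt [ 8.e-04 -1.e-04 -1.e+00]
(0.45, -0.0, 0.05, 4.1) t [-0.0276  0.0679  0.3558] turn -0.0011 steps 8.0 1.0
```

View pics/s18z.png

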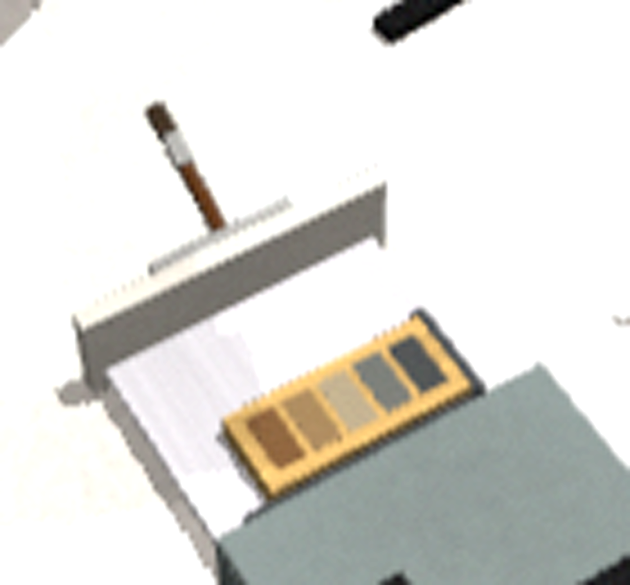

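View pics/t18z.png

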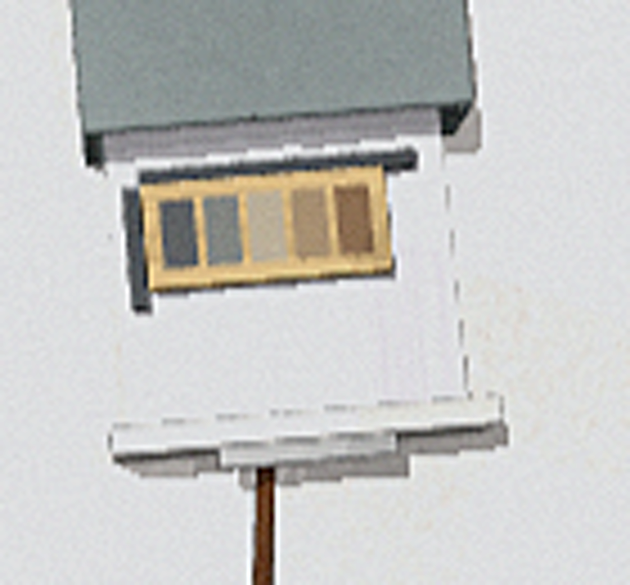

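Both views show the block square in the corner: its left end on the side stop, at about (145,235) in the top zoom, and its long side on the rear stop, at about (270,175). Now a numeric check.

```bash
python3 - <<'E'
from h import *
a=np.load('pics/t18.npz')
hsv=cv2.cvtColor(a['p'],cv2.COLOR_RGB2HSV);m=cv2.inRange(hsv,(8,50,60),(30,255,255));m[:150]=0;m[190:]=0;m[:,:265]=0;m[:,335:]=0
m=cv2.morphologyEx(m,cv2.MORPH_CLOSE,np.ones((9,9)))
c=max(cv2.findContours(m,0,1)[0],key=cv2.contourArea)
b=cv2.boxPoints(cv2.minAreaRect(c));P=plane('top',b,.054)
print(b.round(1).tolist(),P.mean(0).round(4),[np.linalg.norm(P[i]-P[i-1]).round(4) for i in range(4)])
# stop tops: rear stop outlines, side stop
g=cv2.cvtColor(a['p'],cv2.COLOR_RGB2GRAY)
d=(g<80).astype(np.uint8);d[:150]=0;d[192:]=0;d[:,:264]=0;d[:,336:]=0
# rear stop back-top edge (z=.046)
back=[(u,np.where(d[150:162,u])[0].min()+150-.5) for u in range(274,330) if d[150:162,u].any()]
out=[(np.where(d[v,264:280])[0].min()+264-.5,v) for v in range(164,186) if d[v,264:280].any()]
for n,q,z in(('rear back',back,.046),('side outer',out,.046)):
    p=plane('top',q,z);vx,vy,x,y=cv2.fitLine(p[:,:2].astype(np.float32),cv2.DIST_HUBER,0,.01,.01).ravel()
    print(n,np.degrees(np.arctan2(vy,vx)),x,y, 'dist of block centre',abs((P.mean(0)[0]-x)*vy-(P.mean(0)[1]-y)*vx))
# block edges lines angles
e=P[1]-P[0];print('block ang',np.degrees(np.arctan2(e[1],e[0])))
# same reference in initial frame: stop thickness
a0=np.load('pics/top0.npz');g0=cv2.cvtColor(a0['p'],cv2.COLOR_RGB2GRAY)
back0=[(u,np.where(g0[152:163,u]<80)[0].min()+152-.5) for u in range(276,328) if (g0[152:163,u]<80).any()]
p=plane('top',back0,.046);print('t0 rear back x at', np.polyfit(p[:,1],p[:,0],1)@[.02,1],' now',np.polyfit(*plane('top',back,.046)[:,[1,0]].T,1)@[.02,1])
E
```

```text
[[270.6000061035156, 160.60000610351562], [324.8999938964844, 155.89999389648438], [326.8999938964844, 179.6999969482422], [272.6000061035156, 184.39999389648438]] [0.6166 0.0239 0.054 ] [np.float64(0.0618), np.float64(0.14), np.float64(0.062), np.float64(0.1393)]
rear back -86.11073 0.65680015 0.015575425 dist of block centre 0.039551324768653126
side outer 3.1893783 0.60832626 0.1031191 dist of block centre 0.07954650774770773
block ang -85.81254143321291
t0 rear back x at 0.6523520237289707  now 0.6564994722683416
```

All consistent: the block centre is 39.6 mm from the rear stop's back edge and 79.5 mm from the side stop's outer edge. With roughly 10 mm thick stops that gives about 30 and 70 mm, and the angle agrees within 0.3°. The drawer is about 164 mm open and the block is released. Next, the pull lip.

Request:
apply_moves(deltas=[{"tx": -0.03, "ty": 0, "tz": 0.05, "turn": 0, "gripper": 0.0}, {"tx": -0.03, "ty": 0, "tz": 0.1, "turn": 0, "gripper": 0.0}, {"tx": -0.03, "ty": 0, "tz": 0.15, "turn": 0, "gripper": 0.0}, {"tx": -0.03, "ty": 0, "tz": 0.2, "turn": 0, "gripper": 0.0}, {"tx": -0.03, "ty": 0, "tz": 0.24, "turn": 0, "gripper": 0.0}])

```text
time_s: 19.95
tcp_pos: [0.456, -0.1108, 0.1183]
eef_rot: [-90.0, -0.1, 4.1]
contact_force: [2.4, 0.8, -1.0]
gripper_width: 0.0006
```

Request:
apply_moves(deltas=[{"tx": 0, "ty": 0, "tz": 0.05, "turn": 0, "gripper": 0.0}, {"tx": 0, "ty": 0, "tz": 0.09, "turn": 0, "gripper": 0.0}, {"tx": 0, "ty": 0, "tz": 0.12, "turn": 0, "gripper": 0.0}, {"tx": 0, "ty": 0, "tz": 0.12, "turn": 0, "gripper": 0.0}, {"tx": 0, "ty": 0, "tz": 0.12, "turn": 0, "gripper": 0.0}])

```text
time_s: 20.45
tcp_pos: [0.4476, 0.0078, 0.1182]
eef_rot: [-90.0, -0.0, 4.3]
contact_force: [-0.3, -0.4, -0.2]
gripper_width: 0.0004
```

```bash
python3 -c "
from h import *
go([(.447,.004,.118,3.8),(.447,.004,.024,3.8)]);"
```

```text
now [0.4476 0.0078 0.1182] psi 4.27 t 20.45 w 0.0004 F [-0.3 -0.4 -0.2] tilt [ 5.e-04  7.e-04 -1.e+00]
(0.447, 0.004, 0.118, 3.8) t [-0.0008  0.0001 -0.0037] turn 0.0082 steps 1.0 1.0
(0.447, 0.004, 0.024, 3.8) t [-0.0009  0.0941 -0.0038] turn 0.0082 steps 2.0 1.0
```

Request:
apply_moves(deltas=[{"tx": -0.006, "ty": 0.03, "tz": -0.004, "turn": 0.008, "gripper": 0.0}, {"tx": -0.006, "ty": 0.06, "tz": -0.004, "turn": 0.008, "gripper": 0.0}, {"tx": -0.006, "ty": 0.085, "tz": -0.004, "turn": 0.008, "gripper": 0.0}, {"tx": -0.006, "ty": 0.092, "tz": -0.004, "turn": 0.008, "gripper": 0.0}, {"tx": -0.006, "ty": 0.092, "tz": -0.004, "turn": 0.008, "gripper": 0.0}])

```text
time_s: 20.95
tcp_pos: [0.4413, 0.0012, 0.0253]
eef_rot: [-90.1, 0.1, 3.6]
contact_force: [0.6, -0.1, 0.2]
gripper_width: 0.0008
```

```bash
python3 -c "
from h import *
go([(.447,.004,.024,3.8)]);
p,d=snap('scene','s19');x,y,w,h=200,160,140,130
c=p[y:y+h,x:x+w,::-1];cv2.imwrite('pics/s19z.png',cv2.convertScaleAbs(cv2.resize(c,None,fx=4.5,fy=4.5,interpolation=2),alpha=1.5))"
```

```text
now [0.4413 0.0012 0.0253] psi 3.6 t 20.95 w 0.0008 F [ 0.6 -0.1  0.2] tilt [-0.0022 -0.0011 -1.    ]
(0.447, 0.004, 0.024, 3.8) t [0.0059 0.0013 0.0024] turn -0.0035 steps 1.0 1.0
```

View pics/s19z.png

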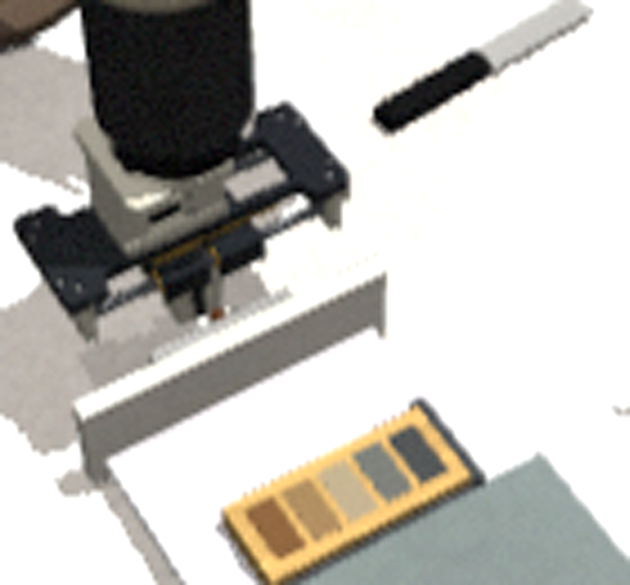

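The fingers are behind the lip, clear of the brush and the front panel. Pushing gently along tool x.

Request:
apply_moves(deltas=[{"tx": 0.008, "ty": 0, "tz": 0, "turn": 0, "gripper": 0.0}, {"tx": 0.016, "ty": 0, "tz": 0, "turn": 0, "gripper": 0.0}, {"tx": 0.021, "ty": 0, "tz": 0, "turn": 0, "gripper": 0.0}, {"tx": 0.026, "ty": 0, "tz": 0, "turn": 0, "gripper": 0.0}, {"tx": 0.03, "ty": 0, "tz": 0, "turn": 0, "gripper": 0.0}])

```text
time_s: 21.5
tcp_pos: [0.4713, 0.0038, 0.0259]
eef_rot: [-90.0, 0.1, 3.6]
contact_force: [-5.5, 2.1, 3.2]
gripper_width: 0.0006
```

Request:
apply_moves(deltas=[{"tx": 0.004, "ty": 0, "tz": 0, "turn": 0, "gripper": 0.0}, {"tx": 0.008, "ty": 0, "tz": 0, "turn": 0, "gripper": 0.0}, {"tx": 0.012, "ty": 0, "tz": 0, "turn": 0, "gripper": 0.0}, {"tx": 0.016, "ty": 0, "tz": 0, "turn": 0, "gripper": 0.0}, {"tx": 0.02, "ty": 0, "tz": 0, "turn": 0, "gripper": 0.0}])

```text
time_s: 22.0
tcp_pos: [0.4916, 0.0051, 0.0258]
eef_rot: [-90.0, 0.0, 3.6]
contact_force: [-5.5, -0.0, 0.3]
gripper_width: 0.0005
```

```bash
python3 -c "
from h import *
go([(.631,.014,.026,3.8)]);
p,d=snap('scene','s20');x,y,w,h=200,160,140,130
c=p[y:y+h,x:x+w,::-1];cv2.imwrite('pics/s20z.png',cv2.convertScaleAbs(cv2.resize(c,None,fx=4.5,fy=4.5,interpolation=2),alpha=1.5))"
```

```text
now [0.4916 0.0051 0.0258] psi 3.65 t 22.0 w 0.0005 F [-5.5 -0.   0.3] tilt [-7.e-04 -2.e-04 -1.e+00]
(0.631, 0.014, 0.026, 3.8) t [ 0.1397 -0.0003 -0.    ] turn -0.0026 steps 3.0 1.0
```

View pics/s20z.png

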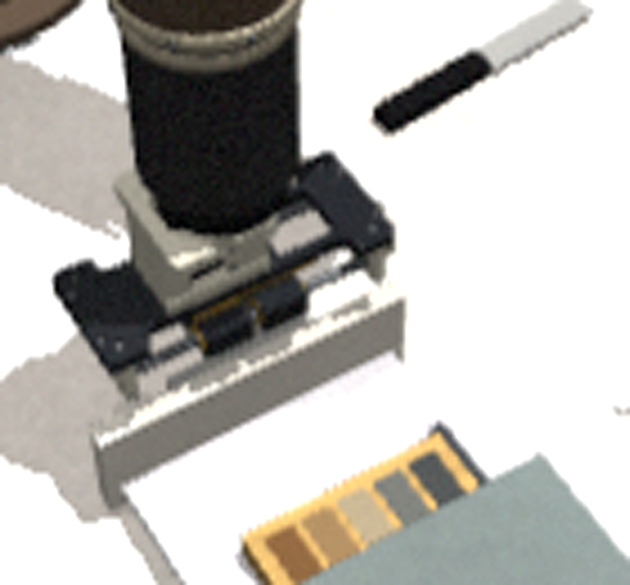

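Request:
apply_moves(deltas=[{"tx": 0.005, "ty": 0, "tz": 0, "turn": 0, "gripper": 0.0}, {"tx": 0.01, "ty": 0, "tz": 0, "turn": 0, "gripper": 0.0}, {"tx": 0.015, "ty": 0, "tz": 0, "turn": 0, "gripper": 0.0}, {"tx": 0.02, "ty": 0, "tz": 0, "turn": 0, "gripper": 0.0}, {"tx": 0.025, "ty": 0, "tz": 0, "turn": 0, "gripper": 0.0}])

```text
time_s: 22.55
tcp_pos: [0.5168, 0.0068, 0.0258]
eef_rot: [-90.0, 0.0, 3.6]
contact_force: [-4.5, 1.0, -1.8]
gripper_width: 0.0004
```

Request:
apply_moves(deltas=[{"tx": 0.005, "ty": 0, "tz": 0, "turn": 0, "gripper": 0.0}, {"tx": 0.01, "ty": 0, "tz": 0, "turn": 0, "gripper": 0.0}, {"tx": 0.015, "ty": 0, "tz": 0, "turn": 0, "gripper": 0.0}, {"tx": 0.02, "ty": 0, "tz": 0, "turn": 0, "gripper": 0.0}, {"tx": 0.025, "ty": 0, "tz": 0, "turn": 0, "gripper": 0.0}])

```text
time_s: 23.05
tcp_pos: [0.5419, 0.0085, 0.0259]
eef_rot: [-90.0, 0.0, 3.7]
contact_force: [-4.8, 1.5, -3.3]
gripper_width: 0.0004
```

Request:
apply_moves(deltas=[{"tx": 0.005, "ty": 0, "tz": 0, "turn": 0, "gripper": 0.0}, {"tx": 0.01, "ty": 0, "tz": 0, "turn": 0, "gripper": 0.0}, {"tx": 0.015, "ty": 0, "tz": 0, "turn": 0, "gripper": 0.0}, {"tx": 0.02, "ty": 0, "tz": 0, "turn": 0, "gripper": 0.0}, {"tx": 0.025, "ty": 0, "tz": 0, "turn": 0, "gripper": 0.0}])

```text
time_s: 23.55
tcp_pos: [0.567, 0.0101, 0.026]
eef_rot: [-90.0, -0.0, 3.7]
contact_force: [-3.9, 2.4, -2.4]
gripper_width: 0.0006
```

Request:
apply_moves(deltas=[{"tx": 0.005, "ty": 0, "tz": 0, "turn": 0, "gripper": 0.0}, {"tx": 0.01, "ty": 0, "tz": 0, "turn": 0, "gripper": 0.0}, {"tx": 0.015, "ty": 0, "tz": 0, "turn": 0, "gripper": 0.0}, {"tx": 0.02, "ty": 0, "tz": 0, "turn": 0, "gripper": 0.0}, {"tx": 0.025, "ty": 0, "tz": 0, "turn": 0, "gripper": 0.0}])

```text
time_s: 24.05
tcp_pos: [0.592, 0.0119, 0.026]
eef_rot: [-90.0, -0.0, 3.7]
contact_force: [-4.5, 2.7, -2.1]
gripper_width: 0.0004
```

```bash
python3 -c "
from h import *
go([(.631,.014,.026,3.8)]);
p,d=snap('scene','s21');x,y,w,h=200,180,140,130
c=p[y:y+h,x:x+w,::-1];cv2.imwrite('pics/s21z.png',cv2.convertScaleAbs(cv2.resize(c,None,fx=4.5,fy=4.5,interpolation=2),alpha=1.5))"
```

```text
now [0.592  0.0119 0.026 ] psi 3.66 t 24.05 w 0.0004 F [-4.5  2.7 -2.1] tilt [ 2.e-04  2.e-04 -1.e+00]
(0.631, 0.014, 0.026, 3.8) t [ 0.0391 -0.     -0.0004] turn -0.0024 steps 1.0 1.0
```

View pics/s21z.png

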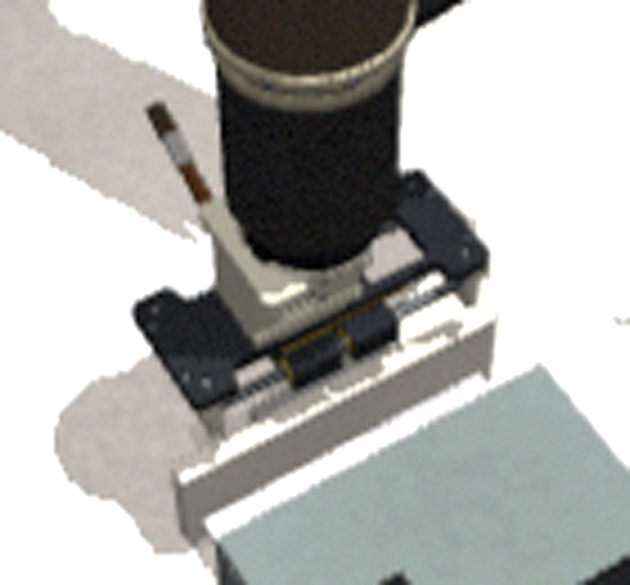

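Request:
apply_moves(deltas=[{"tx": 0.004, "ty": 0, "tz": 0, "turn": 0, "gripper": 0.0}, {"tx": 0.008, "ty": 0, "tz": 0, "turn": 0, "gripper": 0.0}, {"tx": 0.012, "ty": 0, "tz": 0, "turn": 0, "gripper": 0.0}, {"tx": 0.016, "ty": 0, "tz": 0, "turn": 0, "gripper": 0.0}, {"tx": 0.02, "ty": 0, "tz": 0, "turn": 0, "gripper": 0.0}])

```text
time_s: 24.6
tcp_pos: [0.6118, 0.0131, 0.0261]
eef_rot: [-90.0, -0.0, 3.7]
contact_force: [-3.8, 2.0, -1.5]
gripper_width: 0.0006
```

Request:
apply_moves(deltas=[{"tx": 0.003, "ty": 0, "tz": 0, "turn": 0, "gripper": 0.0}, {"tx": 0.006, "ty": 0, "tz": 0, "turn": 0, "gripper": 0.0}, {"tx": 0.009, "ty": 0, "tz": 0, "turn": 0, "gripper": 0.0}, {"tx": 0.011, "ty": 0, "tz": 0, "turn": 0, "gripper": 0.0}])

```text
time_s: 25.0
tcp_pos: [0.6209, 0.0137, 0.0261]
eef_rot: [-90.0, 0.2, 3.7]
contact_force: [-14.7, 5.8, 8.7]
gripper_width: 0.0003
```

Request:
apply_moves(deltas=[{"tx": 0.002, "ty": 0, "tz": 0, "turn": 0, "gripper": 0.0}, {"tx": 0.004, "ty": 0, "tz": 0, "turn": 0, "gripper": 0.0}])

```text
time_s: 25.2
tcp_pos: [0.6234, 0.0138, 0.0261]
eef_rot: [-90.0, 0.3, 3.6]
contact_force: [-18.2, 5.0, 10.1]
gripper_width: 0.0004
```

Force is 18 N with +10 N vertical, more than expected. I'll look before pushing further.

```bash
python3 -c "
from h import *
go([(.631,.014,.026,3.8)]);print(r.get_state()['moment'])
p,d=snap('scene','s22');x,y,w,h=200,180,140,130
c=p[y:y+h,x:x+w,::-1];cv2.imwrite('pics/s22z.png',cv2.convertScaleAbs(cv2.resize(c,None,fx=4.5,fy=4.5,interpolation=2),alpha=1.5))
s=r.get_state();M=R.from_euler('xyz',s['eef_rot'],degrees=True).as_matrix();t=s['tcp_pos']
vv,uu=np.mgrid[200:300,220:320];uv=np.c_[uu.ravel(),vv.ravel()]
P=depthpt('scene',uv,d[uv[:,1],uv[:,0]]);q=(P-t)@M
for zz in (.084,):
  k=(abs(P[:,2]-zz)<.004)&(q[:,0]>-.05)&(q[:,0]<.1);print(q[k].min(0),q[k].max(0))
print(r.get_state()['contact_force'])"
```

```text
now [0.6234 0.0138 0.0261] psi 3.65 t 25.2 w 0.0004 F [-18.2   5.   10.1] tilt [-5.e-03 -4.e-04 -1.e+00]
(0.631, 0.014, 0.026, 3.8) t [ 0.0076  0.0001 -0.0003] turn -0.0027 steps 1.0 1.0
[2.09019603 5.90974551 0.20302781]
[ 0.01342424 -0.06226369 -0.10921078] [ 0.09996085 -0.05399589  0.10541495]
[-11.2373819    4.63318243   4.2511804 ]
```

View pics/s22z.png

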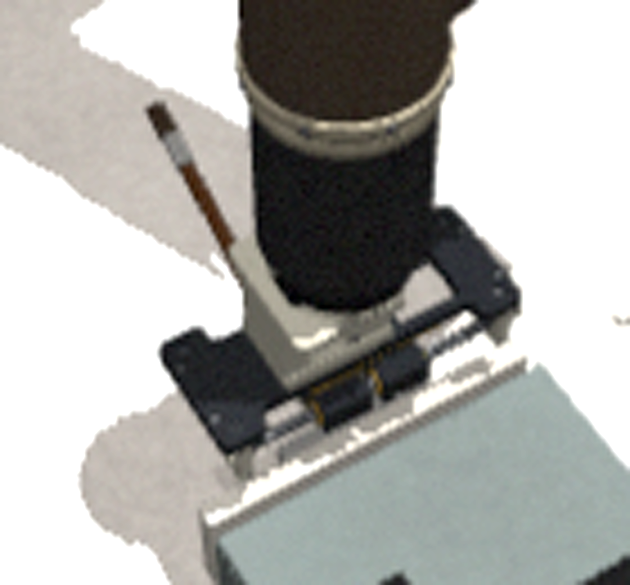

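The panel is about 10 mm from the box front, which is the detent zone. Force relaxed to 11 N on hold and nothing is blocking. Continuing.

Request:
apply_moves(deltas=[{"tx": 0.002, "ty": 0, "tz": 0, "turn": 0, "gripper": 0.0}, {"tx": 0.004, "ty": 0, "tz": 0, "turn": 0, "gripper": 0.0}, {"tx": 0.005, "ty": 0, "tz": 0, "turn": 0, "gripper": 0.0}])

```text
time_s: 25.55
tcp_pos: [0.6306, 0.0144, 0.0262]
eef_rot: [-90.0, 0.1, 3.7]
contact_force: [-6.9, 3.3, 0.5]
gripper_width: 0.0004
```

Request:
apply_moves(deltas=[{"tx": 0.002, "ty": 0, "tz": 0, "turn": 0, "gripper": 0.0}, {"tx": 0.003, "ty": 0, "tz": 0, "turn": 0, "gripper": 0.0}, {"tx": 0.003, "ty": 0, "tz": 0, "turn": 0, "gripper": 0.0}])

```text
time_s: 25.85
tcp_pos: [0.6327, 0.0145, 0.0261]
eef_rot: [-90.0, 0.2, 3.7]
contact_force: [-11.4, 4.7, 4.9]
gripper_width: 0.0005
```

Request:
apply_moves(deltas=[{"tx": 0.002, "ty": 0, "tz": 0, "turn": 0, "gripper": 0.0}, {"tx": 0.002, "ty": 0, "tz": 0, "turn": 0, "gripper": 0.0}, {"tx": 0.002, "ty": 0, "tz": 0, "turn": 0, "gripper": 0.0}])

```text
time_s: 26.15
tcp_pos: [0.6326, 0.0144, 0.0261]
eef_rot: [-90.0, 0.4, 3.6]
contact_force: [-19.0, 5.6, 10.6]
gripper_width: 0.0003
```

It went through the detent and is now at a hard stop (0.6326, no further travel). Backing away to check.

Request:
apply_moves(deltas=[{"tx": -0.01, "ty": 0, "tz": 0, "turn": 0, "gripper": 0.0}, {"tx": -0.04, "ty": 0, "tz": 0, "turn": 0, "gripper": 0.0}, {"tx": -0.08, "ty": 0, "tz": 0, "turn": 0, "gripper": 0.0}, {"tx": -0.11, "ty": -0.03, "tz": -0.01, "turn": 0, "gripper": 0.0}, {"tx": -0.13, "ty": -0.07, "tz": -0.03, "turn": 0, "gripper": 0.0}])

```text
time_s: 26.65
tcp_pos: [0.5069, -0.024, 0.0959]
eef_rot: [-90.0, 0.1, 3.7]
contact_force: [1.7, 0.2, 0.4]
gripper_width: 0.0005
```

Request:
apply_moves(deltas=[{"tx": 0, "ty": -0.03, "tz": -0.05, "turn": 0, "gripper": 0.0}, {"tx": 0, "ty": -0.03, "tz": -0.1, "turn": 0, "gripper": 0.0}, {"tx": 0, "ty": -0.03, "tz": -0.15, "turn": 0, "gripper": 0.0}, {"tx": 0, "ty": -0.03, "tz": -0.2, "turn": 0, "gripper": 0.0}, {"tx": 0, "ty": -0.03, "tz": -0.23, "turn": 0, "gripper": 0.0}])

```text
time_s: 27.15
tcp_pos: [0.5248, -0.2568, 0.1275]
eef_rot: [-90.1, -0.3, 3.6]
contact_force: [1.1, 0.2, 0.9]
gripper_width: 0.0004
```

```bash
python3 - <<'E'
from h import *
go([])
for n,f,(x,y,w,h) in (('scene','s23',(200,180,140,130)),('top','t23',(240,120,140,130))):
  p,d=snap(n,f)
  c=p[y:y+h,x:x+w,::-1];cv2.imwrite('pics/'+f+'z.png',cv2.convertScaleAbs(cv2.resize(c,None,fx=4.5,fy=4.5,interpolation=2),alpha=1.5))
E
```

```text
now [ 0.5248 -0.2568  0.1275] psi 3.62 t 27.15 w 0.0004 F [1.1 0.2 0.9] tilt [ 0.0046 -0.0019 -1.    ]
```

View pics/s23.png

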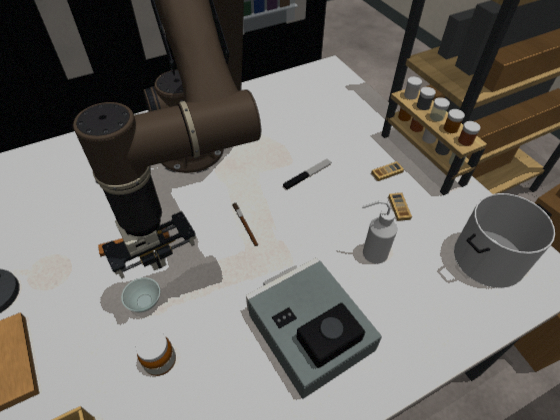

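View pics/t23z.png

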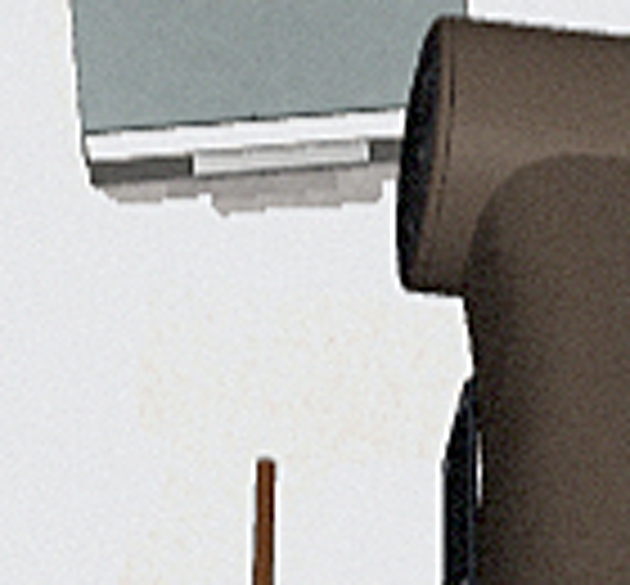

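View pics/s23z.png

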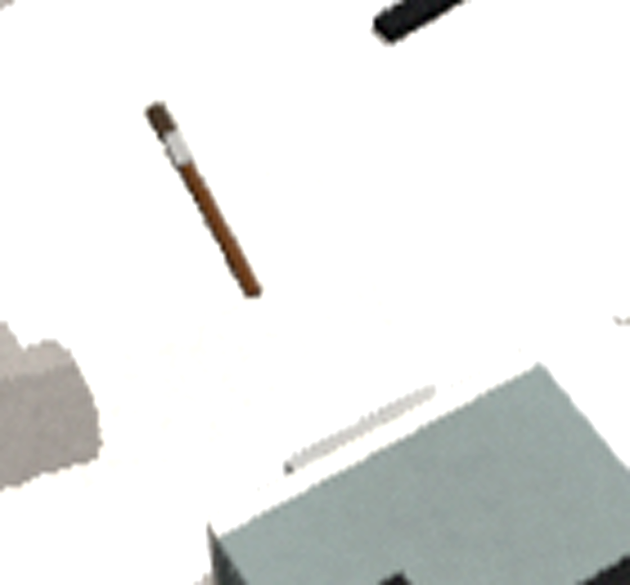

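The drawer stayed shut after the fingers let go, with the panel flush against the box front. The brush, knife, bottle, bowl and jar are where they were. Handing in.

```bash
python3 -c "
from h import *
print(r.close_job(), r.get_state()['time_s'])"
```

```text
the job is handed in; nothing more can be done
the job is handed in; nothing more can be done
```

The block was laid chips up in the drawer, pushed against both stops and let go with the drawer about 164 mm open. I then pushed the drawer home past its detent and handed the job in at about 27 s. No verdict was reported.

**Block on the stops (checked before closing):**
- The rear push met a steady 3.5 N, about the drawer's friction. The side push met a firm stop at 12–16 N.
- In the top view the block centre was 39.6 mm from the rear stop's back edge and 79.5 mm from the side stop's outer edge. With stops about 10 mm thick, that gives the wanted 30 and 70 mm.
- The block was square to the rear stop within about 0.3°.

**Drawer:** the push went through the detent to a hard stop. After I backed off, the front panel stayed flush with the box.

**Bystanders:** in the last scene picture the brush, knife, bottle, bowl and jar looked unmoved. The gripper covered most of the stretcher, so I could not see it clearly.

**What disagreed or could not be checked:**
- **First grasp missed.** The fingertips measured about 22 mm behind the reported TCP, not 17 mm ahead as the text says. I re-measured them from camera depth and corrected for it; the miss did not move the block.
- **Forces in the detent.** They peaked at 18 N with 10 N upwards, more than the roughly 9 N expected, but fell to 11 N when I held still.
- **Block after closing.** It is hidden inside the scanner, so its final contact with the stops was not checked directly.

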